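Drift the paint rack's trays into line, then sort the paint jars

ROBOT

A 6-joint arm with a two-finger parallel gripper is mounted at the origin on the work surface; the furniture and walls round the work are solid. World frame = base frame: x ahead of the robot, y to its left, z up, the work surface at z = 0. Lengths are in mm, angles in rad, forces in N, time in s.
With the tool pointing down it reaches from about 300 to 775 mm from the base axis. Payload 14.6 kg.
Tool frame: the origin (TCP) lies midway between the tips of the shut fingers; the grasp point (between the pads) lies 19 mm behind it; z points along the fingers, y is the line along which they close (so a half turn about z gives the same grasp; the last joint's range is limited). The gripper opens to 94 mm and grips with 3 to 60 N. Pads are 16 mm wide; open, the fingers measure 119 mm over their backs; the gripper's body (75 mm by 177 mm) begins 78 mm behind the grasp point.
Start: joints at [1.066, 0.3, 1.521, -0, 1.321, -0.067], TCP at [233.167, 498.119, 205.446] pointing down, gripper open.
Joint ranges: [-3.03, 3.03], [-0.79, 2.21], [0.23, 2.52], [-1.04, 4.18], [0, 3.07], [-2.55, 2.55]. Speed limits (rad/s): [2.22, 2.22, 2.57, 3.14, 3.14, 3.14].

INTERFACE

Orientations are given as [roll, pitch, yaw] about the fixed x, y, z axes, in that order (R = Rz(yaw) Ry(pitch) Rx(roll)).
In Python, from cell import manip, camera gives the robot as it stands.
- The arm moves only by the tool move_arm, never from a script. Its arguments are lists of equal length, an entry for each row: "dp": the shift along the world's x, y, z in mm, a list of three; "rotation": the turn, a rotation vector about the world's x, y, z in rad, a list of three; "hand": the opening, from 0 (shut) to 1 (fully open). A call has 1 to 10 rows; each row shifts and turns the commanded pose from where the row before left it; what a row does not reach is not made up. A row lasts 1/8 s, in which the tool goes at most 62.5 mm and 10.7 degrees, less where a joint would pass 70% of its speed; a pose out of reach is approached as far as the arm can. A call with a gripper value outside its range is refused whole. The fingers move at their own pace and stop on an object; "newtons" is the grip in N (left out, the last holds). Time passes only in rows, so rows that do not move let the fingers close. It gives the time, the measured TCP pose, the force, the opening and the grip force at its end, in the units of the state.
- manip.read_state(): the state, without advancing time (a new reading comes with each control period).
- camera(name): name is "scene" or "top" or "wrist"; returns a dict with "image" (400x640x3 uint8, red, green, blue), "fx", "fy", "cx", "cy" (pixels), "R" (3x3) and "t" (3): a world point X has camera coordinates R X + t; the wrist camera has in their place "mount" (4x4, takes a point from camera to tool coordinates, whose origin is the TCP and whose axes are the flange's). Camera axes: x right, y down, z forward; pixel columns grow to the right and rows downward; lengths in mm; the calibration is good to about 2 mm. A picture is of the moment at which its call begins: read the wrist's pose just before it. There is no depth.
- manip.sign_off(): hands the job in; it is judged then, once.
The state is a dict: "clock": time; "joints": joint angles; "qd": joint speeds; "effort": joint torques, N m; "eef_pos": TCP position; "eef_rot": TCP orientation; "wrist_force": force on the tool from outside, world axes, zero at the start; "moment": the same for the moment, N m; "finger_gap": finger opening in mm; "finger_force": force on a finger pad.
Only numpy, scipy, OpenCV 4.12 (cv2) and the standard library are available. Lean on these libraries where they do the work, as an engineer would, in place of code of your own. Each camera call takes 0.05 s, during which the arm holds its last target. There are 200 camera calls.

TASK

The two trays of the paint rack have slid out of line with its end blocks. While the trays are still empty, push the green-handled tapered drift down through the green keep tray's lug and the block under it, and the red-handled drift likewise at the red discard tray, fully home until each collar sits on its lug, so that the trays pull into line; leave the drifts in. Then stand every jar with a green dot upright in its own nest of the green tray and every jar with a red dot in a nest of the red tray (there may be three to five jars), without disturbing the tea tin, the tape or the stapler.

Things in the scene. Friction and masses are not known exactly. Their poses are not given: they have to be found in the camera images.
- rack: plywood rack base, fixed to the table, 80 x 408 mm (x, y); origin at the centre of its underside. The green keep tray is at its +y end, the red discard tray at -y; both slide along the rack's y only. A fixed 40 mm tall wooden block stands at each end with a vertical 17.5 mm through hole (down to the table); the tray's 10 mm thick lug with its own 17.5 mm hole lies over it.
- keep_tray (a joint): slide of the green keep tray along the rack's +y, m; 0 = its lug hole exactly over the block hole. It starts several mm out of line, moves freely from -0.006 to 0.006 against about 2.5 N of friction and stays where it is left.
- discard_tray (a joint): the same for the red discard tray (also along the rack's +y).
- keep_block_hole (a point): centre of the mouth of the hole in the fixed block at the +y end, on the block's top face, 40 mm above the table. Fixed to the rack.
- discard_block_hole (a point): the same for the block at the -y end.
- keep_lug_hole (a point): centre of the mouth of the hole in the keep tray's lug, on the lug's top face, 50.5 mm above the table. Moves with the tray.
- discard_lug_hole (a point): the same for the discard tray's lug.
- keep_nest1 (a point): centre of the floor of nest 1 of the green keep tray, about 15.5 mm above the table (a jar's underside rests here). Nests are about 54 mm along the rack's y by 60 mm along its x, at 58 mm pitch along y (nest 1 at the +y end); the ribs between them are 9 mm high, the outer walls 12 mm. Moves with the tray.
- keep_nest2 (a point): centre of the floor of nest 2 of the green keep tray, about 15.5 mm above the table (a jar's underside rests here). Nests are about 54 mm along the rack's y by 60 mm along its x, at 58 mm pitch along y (nest 1 at the +y end); the ribs between them are 9 mm high, the outer walls 12 mm. Moves with the tray.
- keep_nest3 (a point): centre of the floor of nest 3 of the green keep tray, about 15.5 mm above the table (a jar's underside rests here). Nests are about 54 mm along the rack's y by 60 mm along its x, at 58 mm pitch along y (nest 1 at the +y end); the ribs between them are 9 mm high, the outer walls 12 mm. Moves with the tray.
- discard_nest1 (a point): centre of the floor of nest 1 of the red discard tray, about 15.5 mm above the table (a jar's underside rests here). Nests are about 54 mm along the rack's y by 60 mm along its x, at 58 mm pitch along y (nest 1 at the +y end); the ribs between them are 9 mm high, the outer walls 12 mm. Moves with the tray.
- discard_nest2 (a point): centre of the floor of nest 2 of the red discard tray, about 15.5 mm above the table (a jar's underside rests here). Nests are about 54 mm along the rack's y by 60 mm along its x, at 58 mm pitch along y (nest 1 at the +y end); the ribs between them are 9 mm high, the outer walls 12 mm. Moves with the tray.
- drift_stand: wooden block fixed to the table, 56 x 130 x 52 mm (x, y, z), origin at the centre of its underside, with two vertical 20 mm holes 32 mm either side of its centre along its y; a drift stands in each, its collar resting on the block's top.
- drift_green: tapered steel drift, green handle, 0.14 kg; starts upright in the stand. Origin on its axis at the collar's underside, z up along the axis. Above: collar 28 mm diameter, 5 mm thick, then a square handle 22 x 22 mm (sides along the drift's x and y), top 41 mm above the origin. Below: shank 16 mm diameter for 18 mm, then a taper to a 5 mm tip 46 mm below the origin.
- drift_red: tapered steel drift, red handle, 0.14 kg; starts upright in the stand. Origin on its axis at the collar's underside, z up along the axis. Above: collar 28 mm diameter, 5 mm thick, then a square handle 22 x 22 mm (sides along the drift's x and y), top 41 mm above the origin. Below: shank 16 mm diameter for 18 mm, then a taper to a 5 mm tip 46 mm below the origin.
- jar_green_1: closed paint jar, 46 mm diameter and 46 mm tall, white body and ribbed white lid, a 26 mm green dot in the middle of the lid; origin at the centre of its underside, z up. It may be absent.
- jar_green_2: closed paint jar, 46 mm diameter and 46 mm tall, white body and ribbed white lid, a 26 mm green dot in the middle of the lid; origin at the centre of its underside, z up. It may be absent.
- jar_green_3: closed paint jar, 46 mm diameter and 46 mm tall, white body and ribbed white lid, a 26 mm green dot in the middle of the lid; origin at the centre of its underside, z up. It may be absent.
- jar_red_1: closed paint jar, 46 mm diameter and 46 mm tall, white body and ribbed white lid, a 26 mm red dot in the middle of the lid; origin at the centre of its underside, z up. It may be absent.
- jar_red_2: closed paint jar, 46 mm diameter and 46 mm tall, white body and ribbed white lid, a 26 mm red dot in the middle of the lid; origin at the centre of its underside, z up. It may be absent.
- tea_tin: bystander: round white tea tin with red marks, 83 mm diameter, 112 mm tall, origin at the centre of its underside
- masking_tape: bystander: roll of masking tape lying flat, 104 mm across, 25 mm tall, origin at the centre of its underside
- stapler: bystander: small dark stapler, 114 x 32 x 37 mm, origin at the centre of its underside

How it is judged:
By the outcome, as a careful person would: the job done as asked, in the order asked, and still so for the second after the job is handed in, with the robot touching nothing.
Of jar_green_1, jar_green_2, jar_green_3, jar_red_1, jar_red_2 only 3 to 5 are there at a start; the rules pass over those that are not, and their reading is None.
At some moment in a run one of jar_green_1, jar_green_2, jar_green_3, jar_red_1, jar_red_2 may be knocked a few centimetres aside while the robot is not near it.
It also fails if it takes over 210 s, if anything falls off the work surface, if the arm or the gripper's body presses on something with over 40 N, if the wrist force passes 120 N, or if a joint passes its speed limit or range.

## Working session

There is one attempt and no reset: what is moved stays moved. The work goes in short steps, Python scripts to look and compute and a tool call to move; the robot and the scene stay as the last step left them, time stands still between calls to the robot, and variables do not carry over. Pictures are saved under pics/ and viewed, at most 14 in all, crops included, and the job is handed in when it is done.

Besides the shell and the picture viewer there is one more tool, called after "Call:" by a JSON object that holds its "name" and its "arguments", one argument or row to a line. move_arm: Moves the arm, as the interface text tells. Its arguments: {"type":"object","properties":{"dp":{"type":"array","items":{"type":"array","items":{"type":"number"}}},"rotation":{"type":"array","items":{"type":"array","items":{"type":"number"}}},"hand":{"type":"array","items":{"type":"number"}},"newtons":{"type":"number"}},"required":["dp","rotation","hand"]}

```bash
mkdir -p pics
cat > h.py <<'E'
import numpy as np, cv2
from cell import manip, camera
from scipy.spatial.transform import Rotation as Ro
def snap(n,f):
    s=manip.read_state(); c=camera(n); cv2.imwrite('pics/'+f,c['image'][:,:,::-1]); 
    if n=='wrist':
        T=np.eye(4);T[:3,:3]=Ro.from_euler('xyz',s['eef_rot']).as_matrix();T[:3,3]=s['eef_pos']
        M=T@np.array(c['mount']); c['R']=M[:3,:3].T; c['t']=-M[:3,:3].T@M[:3,3]
    c['R']=np.array(c['R']);c['t']=np.array(c['t']); return c
def ray(c,u,v,z):
    d=c['R'].T@np.array([(u-c['cx'])/c['fx'],(v-c['cy'])/c['fy'],1]); o=-c['R'].T@c['t']
    return o+d*(z-o[2])/d[2]
def proj(c,X):
    p=c['R']@np.array(X)+c['t']; return p[0]/p[2]*c['fx']+c['cx'],p[1]/p[2]*c['fy']+c['cy']
def blobs(c,col,amin=20):
    h=cv2.cvtColor(c['image'],cv2.COLOR_RGB2HSV); H,S,V=h[...,0],h[...,1],h[...,2]
    m=((S>110)&(V>50)&((H>40)&(H<90) if col=='g' else (H<8)|(H>172))).astype(np.uint8)
    n,l,st,ce=cv2.connectedComponentsWithStats(m)
    return [(ce[i].round(1),st[i].tolist()) for i in range(1,n) if st[i,4]>=amin],l
E
python3 - <<'E'
from h import *
print(manip.read_state())
for n in('top','scene'):
    c=snap(n,n+'0.png'); print(n,-c['R'].T@c['t'],c['fx'])
    for k in 'gr':
        for b in blobs(c,k)[0]: print(k,b[0],b[1],ray(c,*b[0],46).round(0))
E
```

```text
{'clock': 0.0, 'joints': array([ 1.06642149e+00,  3.00473708e-01,  1.52156610e+00,  2.58647377e-05,
        1.32069178e+00, -6.66060594e-02]), 'qd': array([ 0.00098165,  0.00120947, -0.00023493, -0.00086622,  0.00023881,
        0.0008106 ]), 'effort': array([ 6.97115302e-04, -5.31828153e+01, -3.52729511e+01,  7.08051352e-02,
        2.45550263e-02, -1.39454842e-04]), 'eef_pos': array([233.03221702, 497.91202385, 204.8912348 ]), 'eef_rot': array([-3.14045791e+00, -1.00800922e-04,  2.70381740e+00]), 'wrist_force': array([-0.08442596,  0.70279952, -0.20479857]), 'moment': array([-0.00381077, -0.01962892,  0.00032305]), 'finger_force': 0.0, 'finger_gap': 94.08625268080915}
top [ 383.10844017  -37.76589454 1077.22114372] 407.92685786023486
g [271.3 258. ] [267, 254, 9, 9, 61] [445.  80.  46.]
g [194.  261.4] [190, 257, 10, 9, 67] [441. 273.  46.]
g [368.4 259.9] [365, 256, 8, 9, 62] [ 435. -163.   46.]
r [323.5  15.1] [312, 14, 21, 3, 35] [1127.  -68.   46.]
r [221.   43.8] [216, 41, 11, 7, 27] [1043.  222.   46.]
r [229.4  43.8] [227, 40, 6, 8, 20] [1042.  198.   46.]
r [149.2  84.8] [1
[... 603 characters left out ...]
163.   46.]
r [522.9   5.2] [501, 0, 44, 13, 263] [3021.  520.   46.]
r [508.8  12.7] [505, 10, 12, 7, 41] [2801.  503.   46.]
r [533.3  17.4] [523, 13, 23, 9, 94] [2819.  354.   46.]
r [488.4 104. ] [486, 94, 5, 18, 40] [1574.  -49.   46.]
r [521.6 124.3] [516, 121, 12, 8, 47] [1512. -222.   46.]
r [550.5 138.3] [545, 135, 12, 7, 46] [1489. -342.   46.]
r [324.3 189.5] [313, 182, 23, 16, 188] [690.   4.  46.]
r [212.8 191. ] [208, 185, 10, 14, 93] [441. 233.  46.]
r [347.2 238.9] [321, 220, 55, 36, 901] [ 580. -194.   46.]
r [464.2 226.3] [455, 221, 20, 13, 65] [ 850. -384.   46.]
r [262.2 224.4] [258, 222, 9, 6, 44] [453.   9.  46.]
r [330.3 278.6] [326, 275, 10, 8, 65] [ 448. -261.   46.]
```

View pics/top0.png

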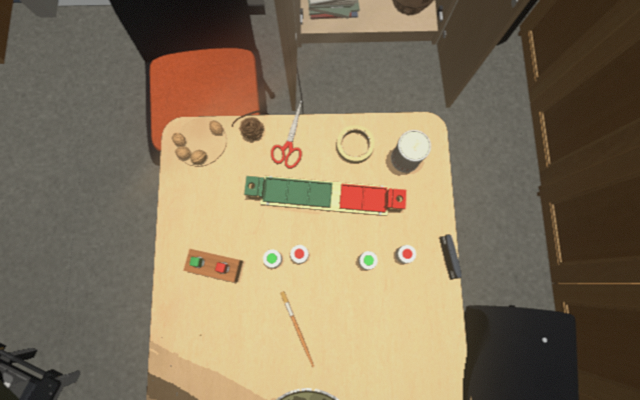

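View pics/scene0.png

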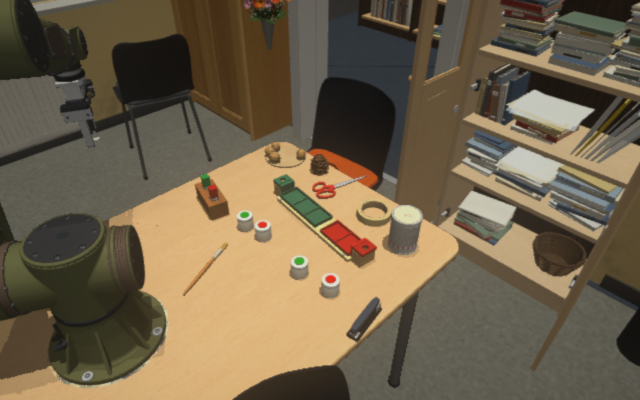

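The top view shows the rack with its green lug hole near (253,186) and its red lug hole near (399,198). The stand has the green drift at (194,261) and the red at (220,267). There are four jars: green at (271,258) and (368,260), red at (299,253) and (407,253).

Run:
```python
from h import *
c=snap('top','t.png')
for u,v,z in [(194,261.4,93),(220,267.2,93),(253.5,186.5,50.5),(398.5,198.5,50.5)]: print(ray(c,u,v,z).round(1))
w=camera('wrist'); print(np.array(w['mount']).round(3),w['fx'])
```

```text
[438.4 259.3  93. ]
[423.3 196.8  93. ]
[629.3 125.7  50.5]
[ 589.3 -247.    50.5]
[[ 0.00000e+00 -9.59000e-01 -2.82000e-01  8.29770e+01]
 [ 1.00000e+00  1.00000e-03 -0.00000e+00  4.66000e-01]
 [ 0.00000e+00 -2.82000e-01  9.59000e-01 -1.78517e+02]
 [ 0.00000e+00  0.00000e+00  0.00000e+00  1.00000e+00]] 355.055417071122
```

Call:
{"name": "move_arm", "arguments": {
  "dp": [
    [38,-45,0],
    [38,-45,0],
    [38,-45,0],
    [38,-45,0],
    [38,-45,0],
    [38,-45,0],
    [38,-45,0],
    [38,-45,0],
    [38,-45,0],
    [0,0,0]
  ],
  "rotation": [
    [0,0,-0.155],
    [0,0,-0.155],
    [0,0,-0.155],
    [0,0,-0.155],
    [0,0,-0.155],
    [0,0,-0.155],
    [0,0,-0.155],
    [0,0,-0.155],
    [0,0,0],
    [0,0,0]
  ],
  "hand": [1,1,1,1,1,1,1,1,1,1]
}}

```text
clock: 1.45
eef_pos: [576.5, 90.2, 204.6]
eef_rot: [-3.141, 0.0, 1.46]
wrist_force: [0.1, 1.6, -0.2]
finger_gap: 94.1
finger_force: 0.0
```

Call:
{"name": "move_arm", "arguments": {
  "dp": [
    [15,-16,-18],
    [15,-17,-18],
    [15,-17,-19],
    [0,0,0],
    [0,0,0]
  ],
  "rotation": [
    [0,0,0],
    [0,0,0],
    [0,0,0],
    [0,0,0],
    [0,0,0]
  ],
  "hand": [1,1,1,1,1]
}}

```text
clock: 2.08
eef_pos: [619.8, 44.1, 151.1]
eef_rot: [3.141, -0.0, 1.465]
wrist_force: [0.3, 0.0, 0.2]
finger_gap: 93.7
finger_force: 0.0
```

Run:
```python
from h import *
s=manip.read_state();print(s['clock'],s['eef_pos'],s['eef_rot'])
c=snap('wrist','w1.png'); np.savez('w1.npz',**{k:c[k] for k in('R','t','fx','fy','cx','cy')}); print(proj(c,[629,126,50.5]))
```

```text
2.075 [619.84824659  44.08894434 151.11980686] [ 3.14119397e+00 -2.08825518e-04  1.46452450e+00]
(np.float64(319.79883246363414), np.float64(89.50208421163258))
```

View pics/w1.png

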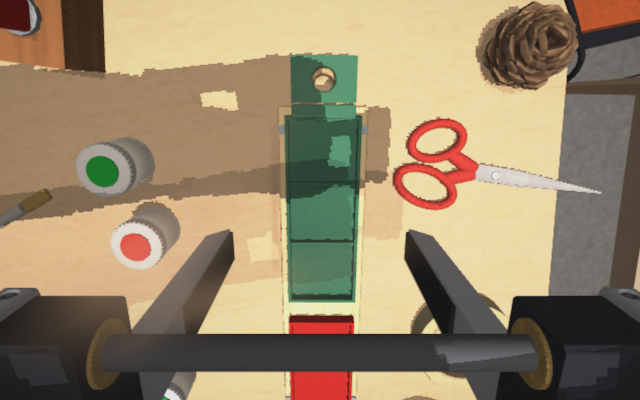

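The green lug hole is at about (324,80), with the block hole's crescent visible inside. Next I look at the red lug the same way.

Call:
{"name": "move_arm", "arguments": {
  "dp": [
    [-5,-47,0],
    [-5,-47,0],
    [-5,-47,0],
    [-5,-47,0],
    [-5,-47,0],
    [-5,-47,0],
    [-5,-46,0],
    [-5,-46,0],
    [0,0,0],
    [0,0,0]
  ],
  "rotation": [
    [0,0,0],
    [0,0,0],
    [0,0,0],
    [0,0,0],
    [0,0,0],
    [0,0,0],
    [0,0,0],
    [0,0,0],
    [0,0,0],
    [0,0,0]
  ],
  "hand": [1,1,1,1,1,1,1,1,1,1]
}}

```text
clock: 3.38
eef_pos: [580.5, -329.8, 151.0]
eef_rot: [3.141, 0.0, 1.464]
wrist_force: [0.1, -0.2, -0.7]
finger_gap: 93.9
finger_force: 0.0
```

Run:
```python
from h import *
s=manip.read_state();print(s['clock'],s['eef_pos'],s['eef_rot'])
c=snap('wrist','w2.png'); np.savez('w2.npz',**{k:c[k] for k in('R','t','fx','fy','cx','cy')}); print(proj(c,[589,-247,50.5]))
a=cv2.imread('pics/w1.png')[40:130,275:375]; b=cv2.imread('pics/w2.png')[40:130,275:375]
cv2.imwrite('pics/crop.png',cv2.resize(np.hstack([a,b]),None,fx=4,fy=4,interpolation=cv2.INTER_CUBIC))
```

```text
3.375 [ 580.49366205 -329.81668058  151.04346667] [3.14098837e+00 4.18664853e-06 1.46440384e+00]
(np.float64(318.7812495463154), np.float64(88.32264434855935))
```

View pics/crop.png

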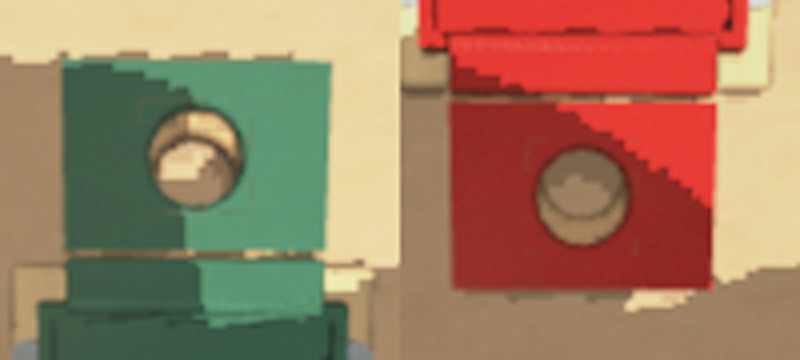

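Run:
```python
from h import *
for f,x0,cx,cy,top,bot,arc in(('w1',275,195.5,157,106,208,134),('w2',175+0,583,196,147,245,218)):
    c=dict(np.load(f+'.npz'))
    P=lambda x,y,z: ray(c,x0+x/4,40+y/4,z)
    print(f,'lug',P(cx,cy,50.5).round(1),'edges',P(cx,top,50.5).round(1),P(cx,bot,50.5).round(1),'arc',P(cx,arc,40.2).round(1))
```

```text
w1 lug [632.8 133.   50.5] edges [633.7 142.   50.5] [631.9 123.9  50.5] arc [633.4 137.5  40.2]
w2 lug [ 590.4 -247.6   50.5] edges [ 591.3 -238.9   50.5] [ 589.5 -256.5   50.5] arc [ 590.1 -251.8   40.2]
```

The crop shows both trays slid outward by about 4.4 mm. The block holes come out near (632.4, 128.8) and (590.9, −243.1).

Call:
{"name": "move_arm", "arguments": {
  "dp": [
    [-12,50,0],
    [-12,50,0],
    [-12,50,0],
    [-12,50,0],
    [-12,50,0],
    [-12,50,0],
    [-12,50,0],
    [-12,50,0],
    [-12,50,0],
    [-12,50,0]
  ],
  "rotation": [
    [0,0,0.034],
    [0,0,0.034],
    [0,0,0.034],
    [0,0,0.034],
    [0,0,0.034],
    [0,0,0.034],
    [0,0,0.034],
    [0,0,0.034],
    [0,0,0.034],
    [0,0,0.034]
  ],
  "hand": [1,1,1,1,1,1,1,1,1,1]
}}

```text
clock: 4.68
eef_pos: [458.9, 171.8, 151.0]
eef_rot: [3.14, -0.0, 1.807]
wrist_force: [0.8, 0.1, -0.3]
finger_gap: 93.8
finger_force: 0.0
```

Call:
{"name": "move_arm", "arguments": {
  "dp": [
    [-11,45,0],
    [-11,44,0],
    [0,0,0],
    [0,0,0]
  ],
  "rotation": [
    [0,0,0],
    [0,0,0],
    [0,0,0],
    [0,0,0]
  ],
  "hand": [1,1,1,1]
}}

```text
clock: 5.18
eef_pos: [437.6, 258.4, 150.7]
eef_rot: [3.141, 0.0, 1.805]
wrist_force: [-0.1, 0.6, -0.5]
finger_gap: 94.2
finger_force: 0.0
```

Run:
```python
from h import *
s=manip.read_state();print(s['clock'],s['eef_pos'],s['eef_rot'])
c=snap('wrist','w3.png'); 
for k in 'gr':
  B,l=blobs(c,k,200)
  for b in B: print(k,b[0],b[1],ray(c,*b[0],93).round(1))
```

```text
5.175 [437.6321304  258.38782377 150.66255438] [3.14130757e+00 6.28780038e-05 1.80533730e+00]
g [320.9 200.9] [303, 179, 36, 44, 1142] [437.1 266.4  93. ]
r [283.7 269.6] [265, 245, 37, 49, 1162] [422.8 208.1  93. ]
```

View pics/w3.png

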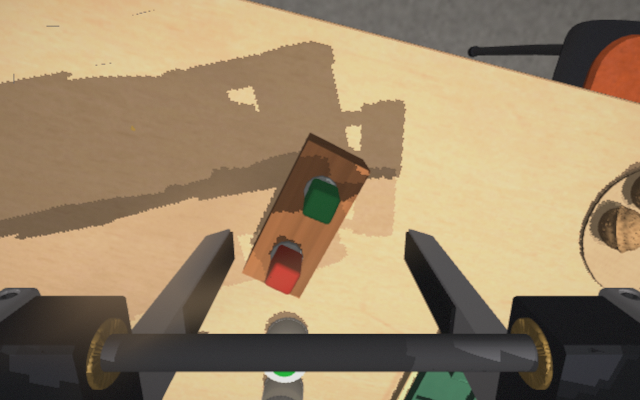

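The view shows the stand turned about 0.47 rad relative to the tool, because I had the yaw sign wrong. The green handle is at (321,203) and the red at (284,270). I rotate and look again.

Call:
{"name": "move_arm", "arguments": {
  "dp": [
    [0,1,-5],
    [0,1,-5],
    [0,1,-5],
    [0,0,-5],
    [0,0,0],
    [0,0,0]
  ],
  "rotation": [
    [0,0,-0.157],
    [0,0,-0.157],
    [0,0,-0.157],
    [0,0,0],
    [0,0,0],
    [0,0,0]
  ],
  "hand": [0.6,0.6,0.6,0.6,0.6,0.6]
}}

```text
clock: 5.98
eef_pos: [438.3, 260.9, 130.6]
eef_rot: [3.141, -0.0, 1.335]
wrist_force: [-0.1, -0.3, 0.1]
finger_gap: 56.3
finger_force: 0.0
```

Run:
```python
from h import *
s=manip.read_state();print(s['clock'],s['eef_pos'],s['eef_rot'])
c=snap('wrist','w4.png'); np.savez('w4.npz',**{k:c[k] for k in('R','t','fx','fy','cx','cy')})
print(proj(c,[438,262,93]),proj(c,[423,200,93]))
cv2.imwrite('pics/w4c.png',cv2.resize(cv2.imread('pics/w4.png')[140:300,240:400],None,fx=3.75,fy=3.75))
```

```text
5.975 [438.29241567 260.93504564 130.62973653] [ 3.14142549e+00 -1.41584342e-04  1.33450107e+00]
(np.float64(318.68768733614377), np.float64(220.3004000949893)) (np.float64(318.5609288806368), np.float64(305.8208854655884))
```

View pics/w4c.png

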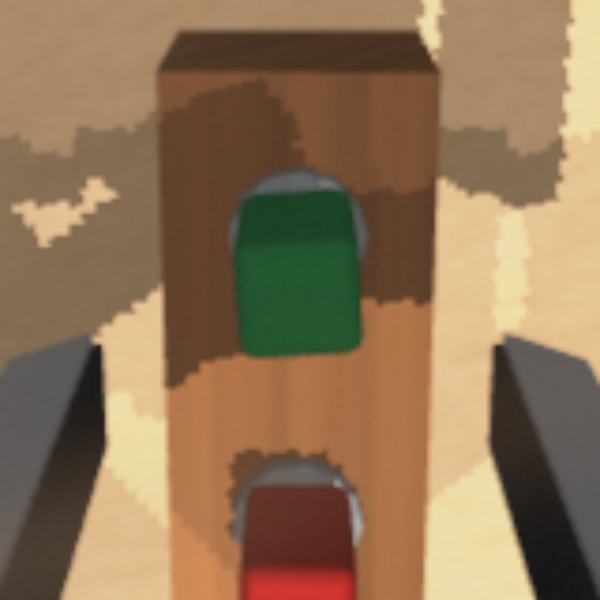

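The crop shows the stand square to the tool and the green handle top centred at about (319.7,219.5). That is near (438.7, 262.4). I descend and grip.

Call:
{"name": "move_arm", "arguments": {
  "dp": [
    [0,1,-15],
    [0,0,-15],
    [0,0,-15],
    [0,0,-15],
    [0,0,-10],
    [0,0,0],
    [0,0,0],
    [0,0,0],
    [0,0,0],
    [0,0,0]
  ],
  "rotation": [
    [0,0,0],
    [0,0,0],
    [0,0,0],
    [0,0,0],
    [0,0,0],
    [0,0,0],
    [0,0,0],
    [0,0,0],
    [0,0,0],
    [0,0,0]
  ],
  "hand": [0.6,0.6,0.6,0.6,0.6,0.6,0.1,0.1,0.1,0.1],
  "newtons": 30
}}

```text
clock: 7.28
eef_pos: [438.3, 262.1, 60.7]
eef_rot: [3.141, -0.0, 1.333]
wrist_force: [-0.3, -0.4, 1.8]
finger_gap: 21.9
finger_force: 29.5
```

Call:
{"name": "move_arm", "arguments": {
  "dp": [
    [0,0,0],
    [0,0,5],
    [0,0,15],
    [0,0,25],
    [0,0,25],
    [0,0,20],
    [0,0,0]
  ],
  "rotation": [
    [0,0,0],
    [0,0,0],
    [0,0,0],
    [0,0,0],
    [0,0,0],
    [0,0,0],
    [0,0,0]
  ],
  "hand": [0.1,0.1,0.1,0.1,0.1,0.1,0.1]
}}

```text
clock: 8.15
eef_pos: [438.8, 262.4, 152.3]
eef_rot: [3.139, -0.002, 1.333]
wrist_force: [-0.3, 0.4, -2.3]
finger_gap: 21.9
finger_force: 29.5
```

Call:
{"name": "move_arm", "arguments": {
  "dp": [
    [32,-22,0],
    [32,-22,0],
    [32,-22,0],
    [32,-22,0],
    [33,-22,0],
    [33,-21.5,0],
    [0,0,-20],
    [0,0,-15],
    [0,0,0],
    [0,0,0]
  ],
  "rotation": [
    [0,0,0.025],
    [0,0,0.025],
    [0,0,0.025],
    [0,0,0.025],
    [0,0,0.025],
    [0,0,0],
    [0,0,0],
    [0,0,0],
    [0,0,0],
    [0,0,0]
  ],
  "hand": [0.1,0.1,0.1,0.1,0.1,0.1,0.1,0.1,0.1,0.1]
}}

```text
clock: 9.4
eef_pos: [632.2, 131.0, 116.1]
eef_rot: [3.141, -0.0, 1.458]
wrist_force: [-0.0, 0.2, -1.4]
finger_gap: 22.0
finger_force: 29.5
```

Run:
```python
from h import *
s=manip.read_state();print(s['clock'],s['eef_pos'],s['eef_rot'])
c=snap('wrist','w5.png')
print(proj(c,[632.6,131,50.5]),proj(c,s['eef_pos']-[0,0,54.7]))
cv2.imwrite('pics/w5c.png',cv2.resize(cv2.imread('pics/w5.png')[150:310,240:400],None,fx=3.75,fy=3.75))
```

```text
9.4 [632.22451473 130.99958571 116.13056897] [ 3.14086535e+00 -2.12960924e-04  1.45832785e+00]
(np.float64(319.7717271545682), np.float64(207.85511003532707)) (np.float64(319.30043702037534), np.float64(212.96090275147938))
```

View pics/w5c.png

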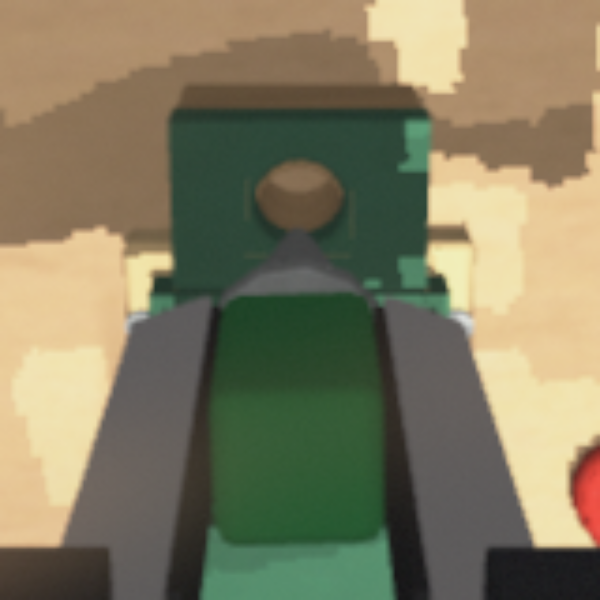

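The tip is at crop (298,232), just short of the lug hole centre at about (299,197). The hole lies near y = 134.5, so I aim for 132.5, between lug and block, and enter.

Call:
{"name": "move_arm", "arguments": {
  "dp": [
    [0.4,1.5,0],
    [0,0,-6],
    [0,0,-6],
    [0,0,-4],
    [0,0,-4],
    [0,0,-3],
    [0,0,0]
  ],
  "rotation": [
    [0,0,0],
    [0,0,0],
    [0,0,0],
    [0,0,0],
    [0,0,0],
    [0,0,0],
    [0,0,0]
  ],
  "hand": [0.1,0.1,0.1,0.1,0.1,0.1,0.1]
}}

```text
clock: 10.32
eef_pos: [632.5, 132.1, 92.2]
eef_rot: [-3.141, 0.0, 1.458]
wrist_force: [-0.4, 0.2, -2.4]
finger_gap: 21.9
finger_force: 29.5
```

Call:
{"name": "move_arm", "arguments": {
  "dp": [
    [0,0,-3],
    [0,0,-3],
    [0,0,-3],
    [0,0,0]
  ],
  "rotation": [
    [0,0,0],
    [0,0,0],
    [0,0,0],
    [0,0,0]
  ],
  "hand": [0.1,0.1,0.1,0.1]
}}

```text
clock: 10.82
eef_pos: [632.4, 132.1, 83.1]
eef_rot: [-3.141, 0.0, 1.458]
wrist_force: [-0.2, -0.5, -1.2]
finger_gap: 22.3
finger_force: 29.5
```

Call:
{"name": "move_arm", "arguments": {
  "dp": [
    [0,0,-3],
    [0,0,-3],
    [0,0,0]
  ],
  "rotation": [
    [0,0,0],
    [0,0,0],
    [0,0,0]
  ],
  "hand": [0.1,0.1,0.1]
}}

```text
clock: 11.2
eef_pos: [632.6, 132.3, 77.3]
eef_rot: [3.141, -0.0, 1.458]
wrist_force: [0.7, 3.7, -2.9]
finger_gap: 22.3
finger_force: 29.5
```

Call:
{"name": "move_arm", "arguments": {
  "dp": [
    [0,-0.5,-2],
    [0,-0.5,-2],
    [0,0,0]
  ],
  "rotation": [
    [0,0,0],
    [0,0,0],
    [0,0,0]
  ],
  "hand": [0.1,0.1,0.1]
}}

```text
clock: 11.58
eef_pos: [632.5, 131.0, 73.2]
eef_rot: [-3.141, 0.0, 1.458]
wrist_force: [1.5, 3.2, -1.7]
finger_gap: 21.6
finger_force: 29.5
```

Call:
{"name": "move_arm", "arguments": {
  "dp": [
    [0,-0.3,-2],
    [0,-0.3,-2],
    [0,0,-1],
    [0,0,0]
  ],
  "rotation": [
    [0,0,0],
    [0,0,0],
    [0,0,0],
    [0,0,0]
  ],
  "hand": [0.1,0.1,0.1,0.1]
}}

```text
clock: 12.08
eef_pos: [632.5, 130.5, 68.3]
eef_rot: [-3.141, 0.0, 1.458]
wrist_force: [0.1, 2.3, -1.7]
finger_gap: 22.2
finger_force: 29.5
```

Call:
{"name": "move_arm", "arguments": {
  "dp": [
    [0,0,-2],
    [0,0,-2],
    [0,0,0]
  ],
  "rotation": [
    [0,0,0],
    [0,0,0],
    [0,0,0]
  ],
  "hand": [0.1,0.1,0.1]
}}

```text
clock: 12.45
eef_pos: [632.5, 130.4, 64.2]
eef_rot: [-3.141, 0.0, 1.458]
wrist_force: [1.2, 1.4, -1.5]
finger_gap: 22.2
finger_force: 29.5
```

Call:
{"name": "move_arm", "arguments": {
  "dp": [
    [0,0,-2],
    [0,0,-2],
    [0,0,-1.5],
    [0,0,0]
  ],
  "rotation": [
    [0,0,0],
    [0,0,0],
    [0,0,0],
    [0,0,0]
  ],
  "hand": [0.1,0.1,0.1,0.1]
}}

```text
clock: 12.95
eef_pos: [632.6, 130.5, 59.2]
eef_rot: [3.141, 0.0, 1.458]
wrist_force: [-1.4, 0.7, 3.0]
finger_gap: 22.3
finger_force: 29.5
```

Call:
{"name": "move_arm", "arguments": {
  "dp": [
    [0,0,-0.5],
    [0,0,0],
    [0,0,0],
    [0,0,0],
    [0,0,15],
    [0,0,20],
    [0,0,10],
    [0,0,0],
    [0,0,0],
    [0,0,0]
  ],
  "rotation": [
    [0,0,0],
    [0,0,0],
    [0,0,0],
    [0,0,0],
    [0,0,0],
    [0,0,0],
    [0,0,0],
    [0,0,0],
    [0,0,0],
    [0,0,0]
  ],
  "hand": [0.1,0.6,0.6,0.6,0.6,0.6,0.1,0,0,0]
}}

```text
clock: 14.2
eef_pos: [632.3, 130.5, 102.8]
eef_rot: [-3.141, 0.0, 1.458]
wrist_force: [-0.6, -0.3, -0.5]
finger_gap: 20.1
finger_force: 0.0
```

Call:
{"name": "move_arm", "arguments": {
  "dp": [
    [0,0,0],
    [0,0,-4],
    [0,0,-4],
    [0,0,-3],
    [0,0,-2],
    [0,0,0]
  ],
  "rotation": [
    [0,0,0],
    [0,0,0],
    [0,0,0],
    [0,0,0],
    [0,0,0],
    [0,0,0]
  ],
  "hand": [0,0,0,0,0,0]
}}

```text
clock: 14.95
eef_pos: [633.0, 130.6, 91.7]
eef_rot: [3.14, -0.0, 1.458]
wrist_force: [-3.8, -0.0, 10.3]
finger_gap: 0.5
finger_force: 5.2
```

Call:
{"name": "move_arm", "arguments": {
  "dp": [
    [0,0,20],
    [0,0,30],
    [-30,10,10],
    [-30,10,0],
    [-30,10,0],
    [-30,10,0],
    [-30,10,0],
    [-30,10,0],
    [-29,9,0],
    [0,0,0]
  ],
  "rotation": [
    [0,0,0],
    [0,0,0],
    [0,0,-0.031],
    [0,0,-0.031],
    [0,0,-0.031],
    [0,0,-0.031],
    [0,0,0],
    [0,0,0],
    [0,0,0],
    [0,0,0]
  ],
  "hand": [0,0,0,0.6,0.6,0.6,0.6,0.6,0.6,0.6]
}}

```text
clock: 16.2
eef_pos: [422.8, 200.1, 151.6]
eef_rot: [3.141, -0.001, 1.335]
wrist_force: [0.2, -0.2, 0.3]
finger_gap: 56.4
finger_force: 0.0
```

Run:
```python
from h import *
s=manip.read_state();print(s['clock'],s['eef_pos'],s['eef_rot'])
c=snap('wrist','w6.png'); print(proj(c,[423.5,200.1,93]))
cv2.imwrite('pics/w6c.png',cv2.resize(cv2.imread('pics/w6.png')[130:290,240:400],None,fx=3.75,fy=3.75))
h=cv2.cvtColor(c['image'],cv2.COLOR_RGB2HSV); m=((h[...,0]<8)|(h[...,0]>172))&(h[...,1]>110)&(h[...,2]>60); m[:,:240]=0;m[:,400:]=0
n,l,st,ce=cv2.connectedComponentsWithStats(m.astype(np.uint8)); print([ (st[i].tolist(),ce[i]) for i in range(1,n) if st[i,4]>100])
```

```text
16.2 [422.80689334 200.09015279 151.62565267] [ 3.14050456e+00 -8.33433969e-04  1.33524486e+00]
(np.float64(320.29635396251535), np.float64(210.85947695857737))
[([305, 185, 32, 40, 1142], array([319.94570928, 205.17950963]))]
```

View pics/w6c.png

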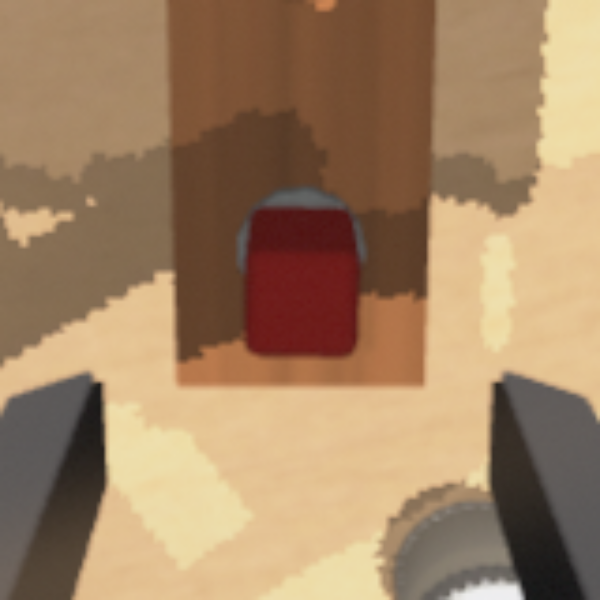

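The red handle top is centred at px (320.5,210.5), which matches (423.5, 200.1). A jar edge shows at lower right, so I check the jar positions in the top camera before descending.

Run:
```python
from h import *
c=snap('top','t2.png')
for k in 'gr':
  for b in blobs(c,k)[0]:
    if b[0][1]>205: print(k,b[0],b[1],ray(c,*b[0],46).round(0))
w=snap('wrist','w7.png'); print(ray(w,362,275,46))
for k in 'gr':
  for b in blobs(w,k)[0]: print(k,b[0],b[1],ray(w,*b[0],46).round(0))
```

```text
g [271.5 257.9] [268, 254, 8, 9, 59] [445.  79.  46.]
g [368.3 259.8] [365, 256, 8, 9, 60] [ 435. -163.   46.]
r [298.9 253.1] [295, 249, 9, 9, 66] [456.  11.  46.]
r [406.9 253.3] [403, 249, 9, 10, 67] [ 449. -260.   46.]
r [220.  267.1] [215, 263, 11, 9, 74] [425. 208.  46.]
[443.54643521 116.05520993  46.        ]
g [603.  226.6] [573, 206, 62, 42, 1931] [654. 113.  46.]
g [371.2 307.5] [358, 296, 28, 24, 529] [445.  81.  46.]
r [317.9 205.2] [303, 185, 31, 40, 1136] [421. 189.  46.]
r [636.5 226.9] [633, 219, 7, 18, 72] [682. 106.  46.]
r [623.9 266.7] [607, 243, 33, 49, 657] [672.  69.  46.]
r [394.7 372.9] [384, 371, 23, 6, 97] [453.   4.  46.]
r [569.4 396.7] [567, 393, 5, 7, 24] [618. -67.  46.]
```

Nothing has moved. I grasp the red drift.

Call:
{"name": "move_arm", "arguments": {
  "dp": [
    [0.6,0,-20],
    [0,0,-25],
    [0,0,-20],
    [0,0,-16],
    [0,0,-10],
    [0,0,0],
    [0,0,0],
    [0,0,0],
    [0,0,0],
    [0,0,0]
  ],
  "rotation": [
    [0,0,0],
    [0,0,0],
    [0,0,0],
    [0,0,0],
    [0,0,0],
    [0,0,0],
    [0,0,0],
    [0,0,0],
    [0,0,0],
    [0,0,0]
  ],
  "hand": [0.6,0.6,0.6,0.6,0.6,0.6,0.1,0.1,0.1,0.1],
  "newtons": 30
}}

```text
clock: 17.6
eef_pos: [424.2, 199.5, 59.6]
eef_rot: [3.141, -0.0, 1.334]
wrist_force: [-0.5, 0.1, 1.8]
finger_gap: 21.9
finger_force: 30.0
```

Call:
{"name": "move_arm", "arguments": {
  "dp": [
    [0,0,0],
    [0,0,5],
    [0,0,15],
    [0,0,25],
    [0,0,25],
    [0,0,20],
    [0,0,0]
  ],
  "rotation": [
    [0,0,0],
    [0,0,0],
    [0,0,0],
    [0,0,0],
    [0,0,0],
    [0,0,0],
    [0,0,0]
  ],
  "hand": [0.1,0.1,0.1,0.1,0.1,0.1,0.1]
}}

```text
clock: 18.48
eef_pos: [424.8, 199.8, 151.2]
eef_rot: [3.139, -0.002, 1.334]
wrist_force: [-0.8, 0.3, -1.6]
finger_gap: 22.1
finger_force: 30.0
```

Call:
{"name": "move_arm", "arguments": {
  "dp": [
    [18,-49,0],
    [18,-49,0],
    [18,-49,0],
    [18,-49,0],
    [18,-49,0],
    [19,-49,0],
    [19,-50,0],
    [19,-50,0],
    [19,-49.5,0],
    [0,0,0]
  ],
  "rotation": [
    [0,0,0.025],
    [0,0,0.025],
    [0,0,0.025],
    [0,0,0.025],
    [0,0,0.025],
    [0,0,0],
    [0,0,0],
    [0,0,0],
    [0,0,0],
    [0,0,0]
  ],
  "hand": [0.1,0.1,0.1,0.1,0.1,0.1,0.1,0.1,0.1,0.1]
}}

```text
clock: 19.73
eef_pos: [589.9, -246.8, 147.6]
eef_rot: [-3.14, -0.0, 1.456]
wrist_force: [-0.2, 0.3, -1.0]
finger_gap: 22.0
finger_force: 30.0
```

Call:
{"name": "move_arm", "arguments": {
  "dp": [
    [0,0,-20],
    [0,0,-15],
    [0,0,0],
    [0,0,0]
  ],
  "rotation": [
    [0,0,0],
    [0,0,0],
    [0,0,0],
    [0,0,0]
  ],
  "hand": [0.1,0.1,0.1,0.1]
}}

```text
clock: 20.23
eef_pos: [590.4, -243.8, 115.1]
eef_rot: [3.141, 0.0, 1.459]
wrist_force: [-0.2, 0.3, -1.6]
finger_gap: 21.8
finger_force: 30.0
```

Run:
```python
from h import *
s=manip.read_state();print(s['clock'],s['eef_pos'],s['eef_rot'])
c=snap('wrist','w8.png')
print(proj(c,[590.7,-245.9,50.5]),proj(c,s['eef_pos']-[0,0,53.6]))
cv2.imwrite('pics/w8c.png',cv2.resize(cv2.imread('pics/w8.png')[150:310,240:400],None,fx=3.75,fy=3.75))
```

```text
20.225 [ 590.38624058 -243.76311121  115.06262457] [3.14098466e+00 2.30663744e-04 1.45916007e+00]
(np.float64(320.02842111561307), np.float64(211.08064171794882)) (np.float64(319.31347232139973), np.float64(213.4612531929711))
```

View pics/w8c.png

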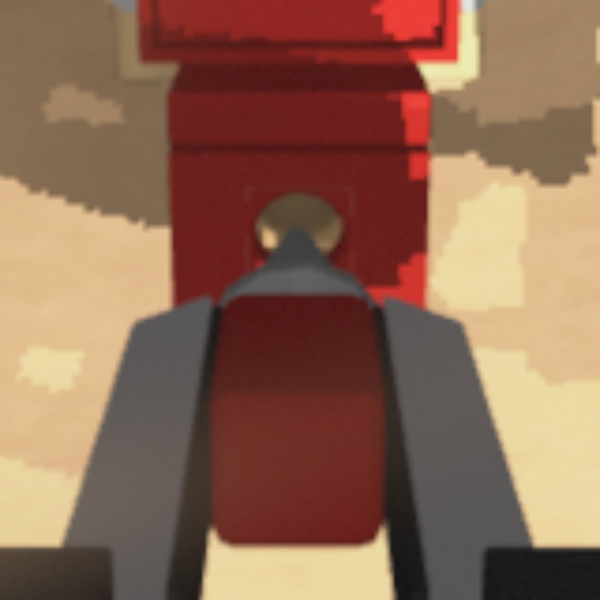

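The lug hole centre is at about (299,231), agreeing with the prediction of y ≈ −246. I enter at y = −243.8.

Call:
{"name": "move_arm", "arguments": {
  "dp": [
    [0,0,-6],
    [0,0,-6],
    [0,0,-4],
    [0,0,-4],
    [0,0,-3],
    [0,0,0]
  ],
  "rotation": [
    [0,0,0],
    [0,0,0],
    [0,0,0],
    [0,0,0],
    [0,0,0],
    [0,0,0]
  ],
  "hand": [0.1,0.1,0.1,0.1,0.1,0.1]
}}

```text
clock: 21.02
eef_pos: [590.1, -243.9, 91.2]
eef_rot: [-3.141, -0.0, 1.459]
wrist_force: [0.9, -0.2, -1.6]
finger_gap: 21.6
finger_force: 30.0
```

Call:
{"name": "move_arm", "arguments": {
  "dp": [
    [0,0,-3],
    [0,0,-3],
    [0,0,-3],
    [0,0,0]
  ],
  "rotation": [
    [0,0,0],
    [0,0,0],
    [0,0,0],
    [0,0,0]
  ],
  "hand": [0.1,0.1,0.1,0.1]
}}

```text
clock: 21.52
eef_pos: [590.2, -244.2, 82.3]
eef_rot: [3.141, 0.0, 1.459]
wrist_force: [1.2, -2.5, -1.7]
finger_gap: 21.9
finger_force: 30.0
```

Call:
{"name": "move_arm", "arguments": {
  "dp": [
    [0,0.5,-3],
    [0,0.5,-3],
    [0,0.3,-2],
    [0,0,0]
  ],
  "rotation": [
    [0,0,0],
    [0,0,0],
    [0,0,0],
    [0,0,0]
  ],
  "hand": [0.1,0.1,0.1,0.1]
}}

```text
clock: 22.02
eef_pos: [590.2, -242.6, 74.2]
eef_rot: [3.142, -0.0, 1.459]
wrist_force: [3.0, -2.9, -2.8]
finger_gap: 21.9
finger_force: 30.0
```

Call:
{"name": "move_arm", "arguments": {
  "dp": [
    [0,0.3,-2],
    [0,0.2,-2],
    [0,0,-1],
    [0,0,0]
  ],
  "rotation": [
    [0,0,0],
    [0,0,0],
    [0,0,0],
    [0,0,0]
  ],
  "hand": [0.1,0.1,0.1,0.1]
}}

```text
clock: 22.52
eef_pos: [590.2, -242.2, 69.4]
eef_rot: [3.141, -0.0, 1.459]
wrist_force: [3.2, -3.0, -1.8]
finger_gap: 22.3
finger_force: 30.0
```

Force in +x of about 3 N, so I ease x by +0.3.

Call:
{"name": "move_arm", "arguments": {
  "dp": [
    [0.3,0.2,-2],
    [0.1,0,-2],
    [0,0,-1],
    [0,0,0]
  ],
  "rotation": [
    [0,0,0],
    [0,0,0],
    [0,0,0],
    [0,0,0]
  ],
  "hand": [0.1,0.1,0.1,0.1]
}}

```text
clock: 23.02
eef_pos: [590.4, -241.9, 64.2]
eef_rot: [-3.141, -0.0, 1.459]
wrist_force: [3.1, -3.1, -1.9]
finger_gap: 21.8
finger_force: 30.0
```

Call:
{"name": "move_arm", "arguments": {
  "dp": [
    [0,0,-2],
    [0,0,-2],
    [0,0,-2],
    [0,0,0]
  ],
  "rotation": [
    [0,0,0],
    [0,0,0],
    [0,0,0],
    [0,0,0]
  ],
  "hand": [0.1,0.1,0.1,0.1]
}}

```text
clock: 23.52
eef_pos: [590.5, -241.9, 58.2]
eef_rot: [-3.141, -0.0, 1.459]
wrist_force: [1.0, -2.5, -0.7]
finger_gap: 21.7
finger_force: 30.0
```

Call:
{"name": "move_arm", "arguments": {
  "dp": [
    [0,0,-0.7],
    [0,0,0],
    [0,0,0],
    [0,0,0],
    [0,0,15],
    [0,0,20],
    [0,0,10],
    [0,0,0],
    [0,0,0],
    [0,0,0]
  ],
  "rotation": [
    [0,0,0],
    [0,0,0],
    [0,0,0],
    [0,0,0],
    [0,0,0],
    [0,0,0],
    [0,0,0],
    [0,0,0],
    [0,0,0],
    [0,0,0]
  ],
  "hand": [0.1,0.6,0.6,0.6,0.6,0.6,0.1,0,0,0]
}}

```text
clock: 24.78
eef_pos: [590.3, -241.9, 102.1]
eef_rot: [-3.141, -0.0, 1.459]
wrist_force: [0.7, -0.1, 0.6]
finger_gap: 20.0
finger_force: 0.0
```

Call:
{"name": "move_arm", "arguments": {
  "dp": [
    [0,0,0],
    [0,0,-3],
    [0,0,-4],
    [0,0,-3],
    [0,0,-2],
    [0,0,0]
  ],
  "rotation": [
    [0,0,0],
    [0,0,0],
    [0,0,0],
    [0,0,0],
    [0,0,0],
    [0,0,0]
  ],
  "hand": [0,0,0,0,0,0]
}}

```text
clock: 25.52
eef_pos: [590.9, -242.1, 91.7]
eef_rot: [3.14, 0.0, 1.459]
wrist_force: [-2.5, 1.4, 8.4]
finger_gap: 0.4
finger_force: 4.3
```

Both drifts are seated: pressed with about 10 N, the handle tops read 91.7 mm. Next I view both trays now that they are in line.

Call:
{"name": "move_arm", "arguments": {
  "dp": [
    [0,0,30],
    [0,0,40],
    [4,40,40],
    [4,40,0],
    [4,40,0],
    [4,40,0],
    [4,40,0],
    [3,22,0],
    [0,0,0],
    [0,0,0]
  ],
  "rotation": [
    [0,0,0],
    [0,0,0],
    [0,0,0],
    [0,0,0],
    [0,0,0],
    [0,0,0],
    [0,0,0],
    [0,0,0],
    [0,0,0],
    [0,0,0]
  ],
  "hand": [0,0,0,1,1,1,1,1,1,1]
}}

```text
clock: 26.78
eef_pos: [613.5, -21.0, 200.6]
eef_rot: [-3.141, 0.0, 1.458]
wrist_force: [0.7, -0.4, -0.1]
finger_gap: 66.9
finger_force: 0.0
```

Run:
```python
from h import *
s=manip.read_state();print(s['clock'],s['eef_pos'],s['eef_rot'])
c=snap('wrist','w9.png'); np.savez('w9.npz',**{k:c[k] for k in('R','t','fx','fy','cx','cy')})
print(proj(c,[632.5,130.5,91.5]),proj(c,[590.7,-241.9,91.5]))
for k in 'gr':
  for b in blobs(c,k,100)[0]: print(k,b[0],b[1],ray(c,*b[0],46).round(0))
```

```text
26.775 [613.54745109 -20.99986286 200.63872202] [-3.14143807e+00  1.98122865e-04  1.45805984e+00]
(np.float64(321.8650395787985), np.float64(-11.965853183786095)) (np.float64(321.1757013532125), np.float64(400.56484454195163))
g [321.5   6.6] [308, 0, 29, 15, 392] [632. 128.  46.]
g [120.6  89.1] [107, 75, 28, 29, 650] [445.  81.  46.]
r [426.9  90.3] [387, 46, 77, 88, 2663] [719.  49.  46.]
r [150.2 162.9] [137, 150, 27, 27, 569] [455.  12.  46.]
r [320.9 283.2] [291, 234, 61, 100, 5738] [ 603. -135.   46.]
r [320.9 383. ] [299, 371, 45, 29, 810] [ 588. -264.   46.]
```

View pics/w9.png

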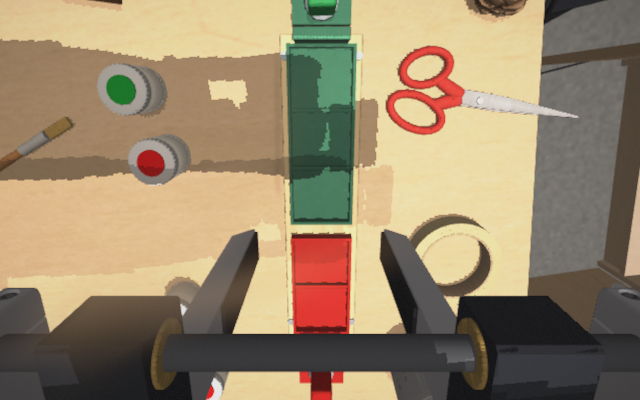

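Green tray ribs are at rows 109 and 165 and the red rib is at row 283, column about 321. Jar dots are at (121,89) and (150,163). The two far jars are hidden by the gripper.

Run:
```python
from h import *
c=dict(np.load('w9.npz')); im=cv2.cvtColor(cv2.imread('pics/w9.png'),cv2.COLOR_BGR2GRAY).astype(float)
g=im[:,300:345].mean(1); 
for a,b in((35,55),(100,118),(158,174),(215,245),(275,292),(322,336)): print(a,g[a:b].astype(int))
for v,z in((45,27.5),(109,24.5),(165,24.5),(222,27.5),(236,27.5),(283,24.5),(330,27.5)): print(v,ray(c,321.5,v,z).round(1))
m=np.array([611.6,-55.7]);d=np.array([41.8,372.4]);d/=np.hypot(*d)
print(d)
```

```text
35 [133 156 163 135  88  44  45  51  81 106 108  98  69  95 120 125 125 126
 126 124]
100 [110 110 110 106  97  92  90  82  75  83  85  79  73  75  77  77  77  77]
158 [59 59 58 58 58 57 56 51 52 63 65 62 61 75 82 83]
215 [104 104  99  75  49  45  59  88 106 150 208 220 221 221 221 221 219 199
 136  74  47  48  49  75 102 102 102 102 103 103]
275 [116 116 116 116 115 115 112  92  62  66  94 115 110 107 112 111 111]
322 [105 105 105 100  78  48  42  41  41  56  72  63  39  40]
45 [629.3  99.5  27.5]
109 [623.   42.4  24.5]
165 [616.9 -12.8  24.5]
222 [610.2 -73.2  27.5]
236 [608.4 -89.1  27.5]
283 [ 602.  -147.2   24.5]
330 [ 595.4 -206.7   27.5]
[0.11154443 0.99375945]
```

Run:
```python
from h import *
for f,v,l in(('w1',(114,116.5),133.0),('w2',(50,52.5),-247.6)):
    c=dict(np.load(f+'.npz'))
    for r in v: print(f,ray(c,321,r,27.5).round(1)[1]-l)
c=snap('top','t3.png'); h=cv2.cvtColor(c['image'],cv2.COLOR_RGB2HSV)
for k,x in(('g',300),('r',360)):
  B,l=blobs(c,k,200); print([(b[0],b[1]) for b in B])
a=cv2.cvtColor(c['image'],cv2.COLOR_RGB2GRAY)
print(c['image'][192:198:5,255:345:1,1].tolist()[0]); print(c['image'][198,330:395,0].tolist())
```

```text
w1 -26.599999999999994
w1 -28.599999999999994
w2 29.400000000000006
w2 27.599999999999994
[]
[(array([218.6,  41.9]), [201, 33, 34, 16, 205]), (array([368.8, 197.7]), [338, 184, 67, 28, 1427])]
[157, 156, 145, 114, 82, 74, 74, 65, 68, 80, 92, 96, 97, 99, 101, 105, 111, 118, 120, 120, 121, 120, 120, 120, 121, 121, 122, 121, 122, 123, 122, 124, 125, 124, 123, 124, 125, 124, 127, 124, 126, 126, 126, 127, 127, 126, 127, 126, 127, 127, 127, 126, 128, 126, 126, 122, 119, 117, 117, 116, 115, 113, 113, 113, 112, 111, 109, 106, 101, 89, 73, 62, 56, 57, 58, 59, 62, 62, 65, 65, 65, 67, 80, 87, 84, 76, 72, 74, 74, 75]
[105, 104, 99, 88, 75, 84, 107, 109, 85, 99, 175, 223, 225, 223, 224, 224, 225, 224, 225, 224, 226, 234, 241, 242, 242, 242, 241, 242, 243, 240, 226, 225, 239, 243, 243, 242, 243, 242, 242, 242, 242, 243, 242, 242, 242, 242, 243, 242, 243, 243, 244, 243, 223, 159, 123, 133, 210, 245, 246, 244, 216, 154, 136, 126, 106]
```

Call:
{"name": "move_arm", "arguments": {
  "dp": [
    [2,12,-30],
    [2,12,-30],
    [1,11,-30],
    [0,0,0],
    [0,0,0]
  ],
  "rotation": [
    [0,0,0],
    [0,0,0],
    [0,0,0],
    [0,0,0],
    [0,0,0]
  ],
  "hand": [1,1,1,1,1]
}}

```text
clock: 27.5
eef_pos: [619.1, 14.2, 112.1]
eef_rot: [3.14, -0.0, 1.458]
wrist_force: [0.2, -0.1, 1.2]
finger_gap: 93.9
finger_force: 0.0
```

Run:
```python
from h import *
s=manip.read_state();print(s['clock'],s['eef_pos'],s['eef_rot'])
c=snap('wrist','w10.png'); np.savez('w10.npz',**{k:c[k] for k in('R','t','fx','fy','cx','cy')}); np.save('w10e.npy',s['eef_pos'])
```

```text
27.5 [619.13652122  14.1715936  112.14831106] [ 3.13998872e+00 -2.02396163e-05  1.45812547e+00]
```

Call:
{"name": "move_arm", "arguments": {
  "dp": [
    [-4,-42,0],
    [-4,-42,0],
    [-4,-42,0],
    [-5,-42,0],
    [0,0,0],
    [0,0,0]
  ],
  "rotation": [
    [0,0,0],
    [0,0,0],
    [0,0,0],
    [0,0,0],
    [0,0,0],
    [0,0,0]
  ],
  "hand": [1,1,1,1,1,1]
}}

```text
clock: 28.3
eef_pos: [601.9, -152.9, 111.7]
eef_rot: [3.14, 0.0, 1.458]
wrist_force: [-0.1, 0.8, -0.3]
finger_gap: 93.8
finger_force: 0.0
```

Run:
```python
from h import *
s=manip.read_state();print(s['clock'],s['eef_pos'],s['eef_rot'])
c=snap('wrist','w11.png'); np.savez('w11.npz',**{k:c[k] for k in('R','t','fx','fy','cx','cy')})
a,b=[cv2.imread('pics/w%d.png'%i)[:,220:420] for i in(10,11)]
cv2.imwrite('pics/w1011.png',cv2.resize(np.hstack([a,b]),None,fx=1.5,fy=1.5,interpolation=cv2.INTER_CUBIC))
t=snap('top','t4.png')
for k in 'gr':
  for q in blobs(t,k)[0]:
    if q[0][1]>205: print(k,q[0],ray(t,*q[0],46).round(1))
```

```text
28.3 [ 601.86022557 -152.94471107  111.67895976] [3.14029349e+00 8.55218895e-05 1.45833069e+00]
g [271.4 257.9] [445.5  79.7  46. ]
r [299.  253.3] [455.4  10.4  46. ]
r [406.8 253.3] [ 449.5 -260.2   46. ]
```

View pics/w1011.png

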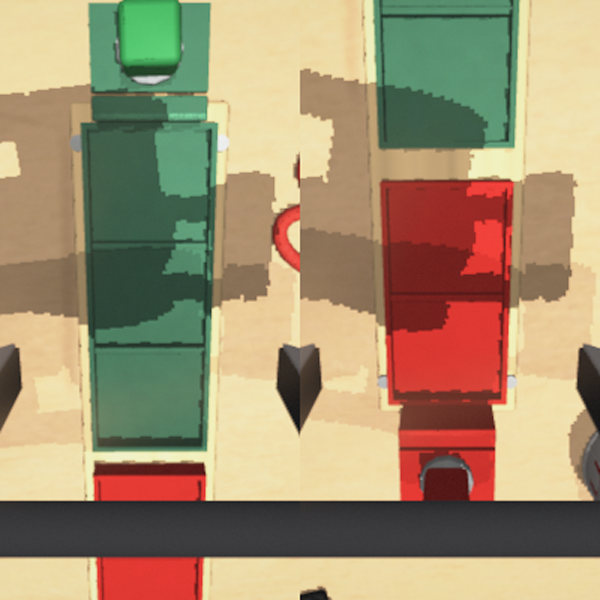

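The left half shows the green tray's outer walls at rows 82 and 300 and its ribs at 161 and 230. The right half shows the red tray's walls at rows 121 and 269 and its rib at 195.

Run:
```python
from h import *
for f,u,L in(('w10',320,((82,27.5),(160.7,24.5),(230,24.5),(300,27.5))),('w11',318.7,((98,27.5),(120.7,27.5),(195.3,24.5),(268.7,27.5)))):
    c=dict(np.load(f+'.npz'))
    for v,z in L: print(f,v,ray(c,u,v,z).round(1))
```

```text
w10 82 [629.6 101.1  27.5]
w10 160.7 [623.2  44.3  24.5]
w10 230 [616.9 -12.   24.5]
w10 300 [610.  -74.2  27.5]
w11 98 [610.1 -76.8  27.5]
w11 120.7 [608.3 -92.7  27.5]
w11 195.3 [ 601.9 -149.9   24.5]
w11 268.7 [ 594.9 -211.6   27.5]
```

Call:
{"name": "move_arm", "arguments": {
  "dp": [
    [-30,-21,0],
    [-30,-21,0],
    [-30,-21,0],
    [-30,-22,0],
    [-32,-22,0],
    [0,0,0],
    [0,0,0]
  ],
  "rotation": [
    [0,0,0],
    [0,0,0],
    [0,0,0],
    [0,0,0],
    [0,0,0],
    [0,0,0],
    [0,0,0]
  ],
  "hand": [1,1,1,1,1,1,1]
}}

```text
clock: 29.28
eef_pos: [450.3, -259.4, 111.1]
eef_rot: [3.141, 0.0, 1.459]
wrist_force: [0.4, 0.1, -1.0]
finger_gap: 94.2
finger_force: 0.0
```

```bash
cat > look.py <<'E'
from h import *
s=manip.read_state();print(s['clock'],s['eef_pos'].round(1))
for n in('wrist','top'):
  c=snap(n,'l_%s_%d.png'%(n,s['clock']*10))
  for k in 'gr':
    for q in blobs(c,k,30 if n=='top' else 150)[0]:
      w=q[1][2]
      if n=='wrist' or q[0][1]>170: print(n,k,q[0],q[1][2:],ray(c,*q[0],46).round(1))
E
python3 look.py
```

```text
29.275 [ 450.3 -259.4  111.1]
wrist g [279.2  68.3] [39, 42, 1273] [ 435.  -161.5   46. ]
wrist r [515.8  91.7] [119, 197, 17942] [ 588.2 -193.2   46. ]
wrist r [317.4 208.1] [36, 34, 941] [ 449.  -259.2   46. ]
top g [250.2 181.7] [8, 8, 54] [643.4 135.2  46. ]
top g [271.5 257.9] [8, 9, 59] [445.5  79.5  46. ]
top g [368.4 259.8] [8, 9, 59] [ 435.4 -163.    46. ]
top r [369.  197.7] [67, 28, 1429] [ 594. -172.   46.]
top r [298.9 253.1] [9, 9, 66] [455.9  10.7  46. ]
```

Call:
{"name": "move_arm", "arguments": {
  "dp": [
    [-1,0.2,-25],
    [0,0,-25],
    [0,0,-25],
    [0,0,-18],
    [0,0,0],
    [0,0,0],
    [0,0,0],
    [0,0,0],
    [0,0,0],
    [0,0,0]
  ],
  "rotation": [
    [0,0,0],
    [0,0,0],
    [0,0,0],
    [0,0,0],
    [0,0,0],
    [0,0,0],
    [0,0,0],
    [0,0,0],
    [0,0,0],
    [0,0,0]
  ],
  "hand": [1,1,1,1,1,0.4,0.35,0.35,0.35,0.35],
  "newtons": 20
}}

```text
clock: 30.62
eef_pos: [448.6, -259.8, 17.8]
eef_rot: [3.141, 0.0, 1.459]
wrist_force: [0.2, -0.4, 0.7]
finger_gap: 47.4
finger_force: 0.0
```

Call:
{"name": "move_arm", "arguments": {
  "dp": [
    [0,0,0],
    [0,0,5],
    [0,0,20],
    [0,0,25],
    [0,0,20],
    [0,0,0]
  ],
  "rotation": [
    [0,0,0],
    [0,0,0],
    [0,0,0],
    [0,0,0],
    [0,0,0],
    [0,0,0]
  ],
  "hand": [0.35,0.35,0.35,0.35,0.35,0.35]
}}

```text
clock: 31.38
eef_pos: [449.1, -260.1, 89.0]
eef_rot: [3.139, 0.001, 1.459]
wrist_force: [0.3, -0.3, -1.4]
finger_gap: 44.6
finger_force: 20.0
```

Run:
```python
from h import *
s=manip.read_state(); e=s['eef_pos'];print(e,s['finger_gap'],s['finger_force'])
c=snap('wrist','l5.png')
for q in blobs(c,'r',150)[0]: print(q, [ray(c,*q[0],e[2]+k).round(1) for k in(28.2,)], proj(c,e+[0,0,28.2]))
```

```text
[ 449.1293982  -260.13248594   88.99379143] 44.59367046206138 19.999730989948148
(array([536.1,  97.1]), [469, 0, 140, 207, 20780]) [array([ 545.9, -190.8,  117.2])] (np.float64(319.8973037541959), np.float64(271.9159261188811))
(array([318.9, 270.3]), [292, 246, 55, 50, 2149]) [array([ 448.8, -259.2,  117.2])] (np.float64(319.8973037541959), np.float64(271.9159261188811))
```

Call:
{"name": "move_arm", "arguments": {
  "dp": [
    [20,16,5],
    [30,20,5],
    [30,20,0],
    [30,12,0],
    [30,8,0],
    [8.6,3.7,0],
    [0,0,0],
    [0,0,-20],
    [0,0,-15],
    [0,0,0]
  ],
  "rotation": [
    [0,0,0],
    [0,0,0],
    [0,0,0],
    [0,0,0],
    [0,0,0],
    [0,0,0],
    [0,0,0],
    [0,0,0],
    [0,0,0],
    [0,0,0]
  ],
  "hand": [0.35,0.35,0.35,0.35,0.35,0.35,0.35,0.35,0.35,0.35]
}}

```text
clock: 32.67
eef_pos: [596.0, -180.0, 60.8]
eef_rot: [-3.139, -0.001, 1.458]
wrist_force: [1.1, 0.0, -0.1]
finger_gap: 44.8
finger_force: 20.0
```

Run:
```python
from h import *
s=manip.read_state();e=s['eef_pos'];print(s['clock'],e)
c=snap('wrist','l6.png')
print(proj(c,e+[0.1,0.9+23,-17.8]), proj(c,[605,-122+30,27.5]))
cv2.imwrite('pics/l6c.png',cv2.resize(cv2.imread('pics/l6.png')[100:360,200:440],None,fx=2.3,fy=2.3))
```

```text
32.675 [ 595.98768866 -180.03322739   60.78742676]
(np.float64(315.15610822666747), np.float64(195.553076336117)) (np.float64(318.12412283133904), np.float64(78.58868819815696))
```

View pics/l6c.png

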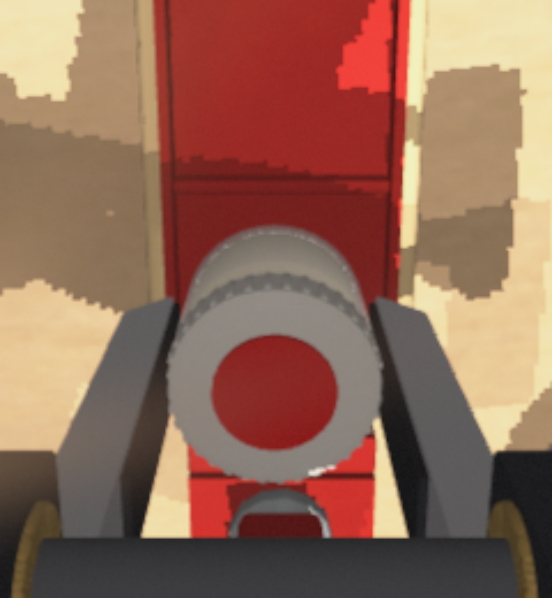

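The held jar's lower front edge is at row 199. The rib spans rows 177–183, and the tray centre is about 1.3 mm to the right (+x).

Run:
```python
from h import *
s=manip.read_state();print(s['eef_pos'])
e=s['eef_pos'];c=snap('wrist','l7.png')
for u,v,z in((321.7,177.4,24.5),(321.7,182.6,24.5),(321.7,182.6,15.5),(274.8,215,27.5),(370,215,27.5),(319.6,199,43)): print(ray(c,u,v,z).round(1))
```

```text
[ 596.60928134 -180.14944917   61.94259801]
[ 601.3 -150.8   24.5]
[ 600.9 -154.1   24.5]
[ 600.7 -156.5   15.5]
[ 569.  -171.2   27.5]
[ 629.2 -177.9   27.5]
[ 599. -159.   43.]
```

Call:
{"name": "move_arm", "arguments": {
  "dp": [
    [1,-0.5,0],
    [0,0,-12],
    [0,0,-10],
    [0,0,-6],
    [0,0,0],
    [0,0,0]
  ],
  "rotation": [
    [0,0,0],
    [0,0,0],
    [0,0,0],
    [0,0,0],
    [0,0,0],
    [0,0,0]
  ],
  "hand": [0.35,0.35,0.35,0.35,0.35,0.35]
}}

```text
clock: 33.52
eef_pos: [598.2, -180.6, 34.9]
eef_rot: [3.141, 0.0, 1.459]
wrist_force: [0.5, -0.2, -1.4]
finger_gap: 44.6
finger_force: 20.0
```

Call:
{"name": "move_arm", "arguments": {
  "dp": [
    [0,0,-1.5],
    [0,0,0],
    [0,0,0],
    [0,0,0],
    [0,0,0],
    [0,0,10],
    [0,0,25],
    [0,0,30],
    [0,0,15],
    [0,0,0]
  ],
  "rotation": [
    [0,0,0],
    [0,0,0],
    [0,0,0],
    [0,0,0],
    [0,0,0],
    [0,0,0],
    [0,0,0],
    [0,0,0],
    [0,0,0],
    [0,0,0]
  ],
  "hand": [0.35,0.35,0.75,0.75,0.75,0.75,0.75,0.8,1,1]
}}

```text
clock: 34.78
eef_pos: [598.5, -180.7, 114.2]
eef_rot: [3.14, 0.0, 1.459]
wrist_force: [-0.2, -0.6, -0.3]
finger_gap: 91.3
finger_force: 0.0
```

Call:
{"name": "move_arm", "arguments": {
  "dp": [
    [-40,4,0],
    [-40,4,0],
    [-40,4,0],
    [-43,5,0],
    [0,0,0],
    [0,0,0],
    [0,0,0]
  ],
  "rotation": [
    [0,0,0],
    [0,0,0],
    [0,0,0],
    [0,0,0],
    [0,0,0],
    [0,0,0],
    [0,0,0]
  ],
  "hand": [1,1,1,1,1,1,1]
}}

```text
clock: 35.65
eef_pos: [435.8, -163.6, 112.9]
eef_rot: [-3.141, -0.0, 1.459]
wrist_force: [0.6, 0.2, -0.2]
finger_gap: 94.2
finger_force: 0.0
```

```bash
python3 look.py
```

```text
35.65 [ 435.8 -163.6  112.9]
wrist g [318.2 204.6] [35, 34, 910] [ 435.2 -161.4   46. ]
wrist r [528.  174.4] [118, 225, 14503] [ 585.6 -155.6   46. ]
wrist r [556.9 211.9] [39, 36, 1070] [ 608.2 -186.4   46. ]
top g [250.4 181.8] [8, 8, 56] [643.1 134.7  46. ]
top g [271.5 257.9] [8, 9, 59] [445.5  79.5  46. ]
top r [368.  198.1] [67, 28, 1117] [ 593.  -169.3   46. ]
top r [373.3 194.7] [9, 9, 62] [ 601.7 -183.5   46. ]
top r [298.9 253.1] [9, 9, 66] [455.9  10.7  46. ]
```

Call:
{"name": "move_arm", "arguments": {
  "dp": [
    [-0.6,1.6,-25],
    [0,0,-25],
    [0,0,-25],
    [0,0,-20],
    [0,0,0],
    [0,0,0],
    [0,0,0],
    [0,0,0],
    [0,0,0],
    [0,0,0]
  ],
  "rotation": [
    [0,0,0],
    [0,0,0],
    [0,0,0],
    [0,0,0],
    [0,0,0],
    [0,0,0],
    [0,0,0],
    [0,0,0],
    [0,0,0],
    [0,0,0]
  ],
  "hand": [1,1,1,0.75,0.45,0.4,0.35,0.35,0.35,0.35],
  "newtons": 20
}}

```text
clock: 37.0
eef_pos: [434.8, -162.1, 18.7]
eef_rot: [3.141, 0.0, 1.459]
wrist_force: [-2.2, 0.7, 6.0]
finger_gap: 44.6
finger_force: 20.0
```

Call:
{"name": "move_arm", "arguments": {
  "dp": [
    [0,0,0],
    [0,0,5],
    [0,0,20],
    [0,0,25],
    [0,0,25],
    [0,0,0]
  ],
  "rotation": [
    [0,0,0],
    [0,0,0],
    [0,0,0],
    [0,0,0],
    [0,0,0],
    [0,0,0]
  ],
  "hand": [0.35,0.35,0.35,0.35,0.35,0.35]
}}

```text
clock: 37.75
eef_pos: [435.3, -162.3, 94.6]
eef_rot: [3.139, 0.001, 1.459]
wrist_force: [-0.6, 0.8, -1.2]
finger_gap: 44.8
finger_force: 20.0
```

```bash
cat > held.py <<'E'
from h import *
import sys
s=manip.read_state(); e=s['eef_pos'];print(s['clock'],e,s['finger_gap'],s['finger_force'])
c=snap('wrist','h%d.png'%(s['clock']*10))
for q in blobs(c,sys.argv[1],150)[0]: print(q[0],q[1][2:], (ray(c,*q[0],e[2]+28)-e).round(1))
E
python3 held.py g
```

```text
37.75 [ 435.26957013 -162.29768902   94.61671994] 44.76002084100884 19.999928052764268
[319.1 269.3] [53, 49, 2052] [-0.2  1.3 28. ]
```

Call:
{"name": "move_arm", "arguments": {
  "dp": [
    [25,20,5],
    [35,24,0],
    [35,24,0],
    [35,22,0],
    [35,20,0],
    [13.6,8.3,0],
    [0,0,0],
    [0,0,-20],
    [0,0,-15],
    [0,0,0]
  ],
  "rotation": [
    [0,0,0],
    [0,0,0],
    [0,0,0],
    [0,0,0],
    [0,0,0],
    [0,0,0],
    [0,0,0],
    [0,0,0],
    [0,0,0],
    [0,0,0]
  ],
  "hand": [0.35,0.35,0.35,0.35,0.35,0.35,0.35,0.35,0.35,0.35]
}}

```text
clock: 39.05
eef_pos: [612.1, -44.0, 61.8]
eef_rot: [-3.139, -0.0, 1.458]
wrist_force: [-1.0, 0.7, -0.1]
finger_gap: 44.6
finger_force: 20.0
```

Call:
{"name": "move_arm", "arguments": {
  "dp": [
    [0,0,-3],
    [0,0,0]
  ],
  "rotation": [
    [0,0,0],
    [0,0,0]
  ],
  "hand": [0.35,0.35]
}}

```text
clock: 39.3
eef_pos: [613.3, -43.8, 60.6]
eef_rot: [3.141, -0.0, 1.459]
wrist_force: [-0.0, -0.1, -0.9]
finger_gap: 44.8
finger_force: 20.0
```

Run:
```python
from h import *
s=manip.read_state();e=s['eef_pos'];print(s['clock'],e)
c=snap('wrist','l8.png'); np.savez('l8.npz',**{k:c[k] for k in('R','t','fx','fy','cx','cy')})
print(proj(c,[617,-12.5,24.5]))
cv2.imwrite('pics/l8c.png',cv2.resize(cv2.imread('pics/l8.png')[100:360,200:440],None,fx=2.3,fy=2.3))
```

```text
39.3 [613.27134775 -43.75139059  60.58782944]
(np.float64(319.77755154319647), np.float64(175.1532988499682))
```

View pics/l8c.png

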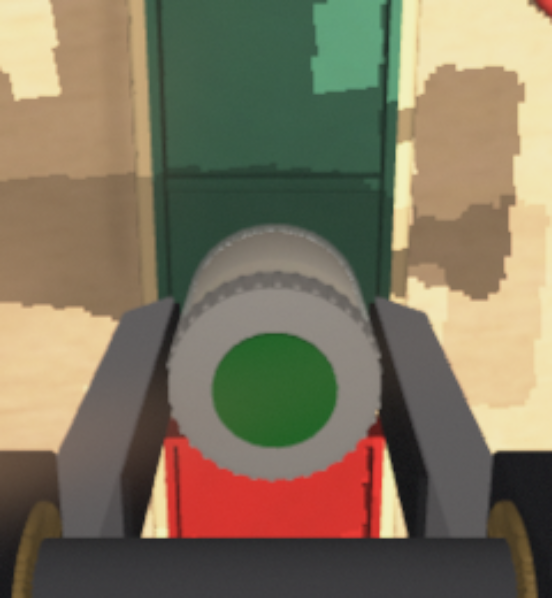

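The rib sits at rows 177–182, the same relative layout as the previous placing, and x is centred. I lower the jar.

Call:
{"name": "move_arm", "arguments": {
  "dp": [
    [-0.3,-0.5,0],
    [0,0,-12],
    [0,0,-10],
    [0,0,-4.5],
    [0,0,0],
    [0,0,0]
  ],
  "rotation": [
    [0,0,0],
    [0,0,0],
    [0,0,0],
    [0,0,0],
    [0,0,0],
    [0,0,0]
  ],
  "hand": [0.35,0.35,0.35,0.35,0.35,0.35]
}}

```text
clock: 40.1
eef_pos: [612.6, -44.1, 33.9]
eef_rot: [-3.141, -0.0, 1.459]
wrist_force: [-4.3, 0.6, 7.0]
finger_gap: 44.7
finger_force: 20.0
```

Call:
{"name": "move_arm", "arguments": {
  "dp": [
    [0,0,-0.5],
    [0,0,0],
    [0,0,0],
    [0,0,0],
    [0,0,0],
    [0,0,10],
    [0,0,25],
    [0,0,30],
    [0,0,15],
    [0,0,0]
  ],
  "rotation": [
    [0,0,0],
    [0,0,0],
    [0,0,0],
    [0,0,0],
    [0,0,0],
    [0,0,0],
    [0,0,0],
    [0,0,0],
    [0,0,0],
    [0,0,0]
  ],
  "hand": [0.35,0.35,0.75,0.75,0.75,0.75,0.75,0.8,1,1]
}}

```text
clock: 41.35
eef_pos: [613.2, -44.2, 114.1]
eef_rot: [3.14, 0.0, 1.459]
wrist_force: [-1.0, -0.3, 0.1]
finger_gap: 91.3
finger_force: 0.0
```

Call:
{"name": "move_arm", "arguments": {
  "dp": [
    [-40,14,0],
    [-40,14,0],
    [-40,14,0],
    [-38,13,0],
    [0,0,0],
    [0,0,0],
    [0,0,0]
  ],
  "rotation": [
    [0,0,0],
    [0,0,0],
    [0,0,0],
    [0,0,0],
    [0,0,0],
    [0,0,0],
    [0,0,0]
  ],
  "hand": [1,1,1,1,1,1,1]
}}

```text
clock: 42.22
eef_pos: [455.4, 10.6, 112.9]
eef_rot: [-3.141, 0.0, 1.458]
wrist_force: [0.7, -0.5, -0.5]
finger_gap: 94.0
finger_force: 0.0
```

```bash
python3 look.py
```

```text
42.225 [455.4  10.6 112.9]
wrist g [608.   5.] [62, 11, 323] [649.1 122.7  46. ]
wrist g [292.1 110.3] [37, 38, 1122] [444.9  81.2  46. ]
wrist g [545.6 262. ] [37, 33, 929] [622.3 -52.6  46. ]
wrist r [634.6  86.6] [12, 38, 314] [672.3  71.   46. ]
wrist r [620.9 133.3] [36, 55, 911] [667.2  40.7  46. ]
wrist r [318.3 205.2] [35, 34, 937] [454.9  12.3  46. ]
wrist r [505.3 299.6] [73, 43, 1174] [592.9 -82.3  46. ]
wrist r [461.8 387.6] [24, 29, 476] [ 558.8 -165.4   46. ]
top g [250.5 181.7] [8, 9, 62] [643.3 134.4  46. ]
top g [319.6 190.4] [8, 8, 54] [616.2 -44.9  46. ]
top r [367.8 198.1] [67, 28, 1112] [ 593.  -168.8   46. ]
top r [373.3 194.7] [9, 9, 62] [ 601.7 -183.5   46. ]
```

Red jar at (455, 11.8). I pick it.

Call:
{"name": "move_arm", "arguments": {
  "dp": [
    [-0.4,1.2,-25],
    [0,0,-25],
    [0,0,-25],
    [0,0,-20],
    [0,0,0],
    [0,0,0],
    [0,0,0],
    [0,0,0],
    [0,0,0],
    [0,0,0]
  ],
  "rotation": [
    [0,0,0],
    [0,0,0],
    [0,0,0],
    [0,0,0],
    [0,0,0],
    [0,0,0],
    [0,0,0],
    [0,0,0],
    [0,0,0],
    [0,0,0]
  ],
  "hand": [1,1,1,0.75,0.45,0.4,0.35,0.35,0.35,0.35],
  "newtons": 20
}}

```text
clock: 43.58
eef_pos: [454.7, 12.0, 18.7]
eef_rot: [3.141, -0.0, 1.459]
wrist_force: [-0.7, -0.1, 5.9]
finger_gap: 44.2
finger_force: 20.0
```

Call:
{"name": "move_arm", "arguments": {
  "dp": [
    [0,0,0],
    [0,0,5],
    [0,0,20],
    [0,0,30],
    [0,0,30],
    [0,0,10],
    [0,0,0],
    [0,0,0]
  ],
  "rotation": [
    [0,0,0],
    [0,0,0],
    [0,0,0],
    [0,0,0],
    [0,0,0],
    [0,0,0],
    [0,0,0],
    [0,0,0]
  ],
  "hand": [0.35,0.35,0.35,0.35,0.35,0.35,0.35,0.35]
}}

```text
clock: 44.58
eef_pos: [453.9, 12.0, 112.1]
eef_rot: [-3.14, 0.0, 1.459]
wrist_force: [-0.1, 0.0, -1.6]
finger_gap: 44.3
finger_force: 20.0
```

```bash
python3 held.py r
```

```text
44.575 [453.91413235  12.03020255 112.12672453] 44.25431873061374 19.999801770645718
[635.8  88.9] [9, 32, 205] [136.9  68.   28. ]
[622.7 135.1] [33, 54, 860] [134.   49.6  28. ]
[318.7 269.9] [54, 50, 2126] [-0.3  1.  28. ]
[522.  304.5] [83, 45, 1583] [ 95.9 -28.6  28. ]
```

Call:
{"name": "move_arm", "arguments": {
  "dp": [
    [30,-27,0],
    [30,-27,0],
    [30,-27,0],
    [30,-27,0],
    [30.8,-27.2,0],
    [0,0,0],
    [0,0,-20],
    [0,0,-20],
    [0,0,-10],
    [0,0,0]
  ],
  "rotation": [
    [0,0,0],
    [0,0,0],
    [0,0,0],
    [0,0,0],
    [0,0,0],
    [0,0,0],
    [0,0,0],
    [0,0,0],
    [0,0,0],
    [0,0,0]
  ],
  "hand": [0.35,0.35,0.35,0.35,0.35,0.35,0.35,0.35,0.35,0.35]
}}

```text
clock: 45.88
eef_pos: [604.8, -122.8, 62.6]
eef_rot: [-3.14, -0.0, 1.459]
wrist_force: [-0.0, -0.9, -0.6]
finger_gap: 44.4
finger_force: 20.0
```

Call:
{"name": "move_arm", "arguments": {
  "dp": [
    [0,0,0],
    [0,0,-10],
    [0,0,0],
    [0,0,0]
  ],
  "rotation": [
    [0,0,0],
    [0,0,0],
    [0,0,0],
    [0,0,0]
  ],
  "hand": [0.35,0.35,0.35,0.35]
}}

```text
clock: 46.38
eef_pos: [605.3, -123.2, 53.3]
eef_rot: [-3.142, -0.0, 1.459]
wrist_force: [0.1, -0.6, -1.1]
finger_gap: 44.3
finger_force: 20.0
```

Call:
{"name": "move_arm", "arguments": {
  "dp": [
    [-0.4,0,-8],
    [0,0,-8],
    [0,0,-3.3],
    [0,0,0],
    [0,0,0]
  ],
  "rotation": [
    [0,0,0],
    [0,0,0],
    [0,0,0],
    [0,0,0],
    [0,0,0]
  ],
  "hand": [0.35,0.35,0.35,0.35,0.35]
}}

```text
clock: 47.0
eef_pos: [604.7, -123.1, 34.2]
eef_rot: [-3.141, -0.0, 1.459]
wrist_force: [-4.4, 0.4, 5.3]
finger_gap: 44.0
finger_force: 20.0
```

Call:
{"name": "move_arm", "arguments": {
  "dp": [
    [0,0,0],
    [0,0,0],
    [0,0,0],
    [0,0,0],
    [0,0,0],
    [0,0,10],
    [0,0,25],
    [0,0,30],
    [0,0,15],
    [0,0,0]
  ],
  "rotation": [
    [0,0,0],
    [0,0,0],
    [0,0,0],
    [0,0,0],
    [0,0,0],
    [0,0,0],
    [0,0,0],
    [0,0,0],
    [0,0,0],
    [0,0,0]
  ],
  "hand": [0.35,0.75,0.75,0.75,0.75,0.75,0.75,0.8,1,1]
}}

```text
clock: 48.25
eef_pos: [605.2, -123.3, 114.9]
eef_rot: [3.14, 0.0, 1.459]
wrist_force: [0.3, 0.3, -0.7]
finger_gap: 91.2
finger_force: 0.0
```

Call:
{"name": "move_arm", "arguments": {
  "dp": [
    [-32,41,0],
    [-32,41,0],
    [-32,41,0],
    [-32,41,0],
    [-32,40,0],
    [0,0,0],
    [0,0,0],
    [0,0,0]
  ],
  "rotation": [
    [0,0,0],
    [0,0,0],
    [0,0,0],
    [0,0,0],
    [0,0,0],
    [0,0,0],
    [0,0,0],
    [0,0,0]
  ],
  "hand": [1,1,1,1,1,1,1,1]
}}

```text
clock: 49.25
eef_pos: [445.3, 80.1, 113.6]
eef_rot: [-3.141, 0.0, 1.458]
wrist_force: [0.2, 0.1, 0.0]
finger_gap: 94.1
finger_force: 0.0
```

```bash
python3 look.py
```

```text
49.25 [445.3  80.1 113.6]
wrist g [612.3 110.6] [59, 41, 2024] [649.9 126.1  46. ]
wrist g [318.6 205.4] [34, 34, 893] [444.9  81.4  46. ]
wrist r [634.9 171. ] [11, 32, 257] [670.9  81.7  46. ]
wrist r [622.4 211.7] [33, 49, 768] [665.9  51.4  46. ]
top g [250.4 181.7] [8, 8, 61] [643.4 134.7  46. ]
top g [319.6 190.4] [8, 8, 54] [616.2 -44.9  46. ]
top r [374.8 198.7] [67, 28, 781] [ 591.1 -186.8   46. ]
top r [350.9 192.9] [9, 9, 65] [ 607.7 -125.8   46. ]
top r [373.  196.9] [9, 9, 68] [ 595.9 -182.4   46. ]
```

Call:
{"name": "move_arm", "arguments": {
  "dp": [
    [-0.4,1,-25],
    [0,0,-25],
    [0,0,-25],
    [0,0,-20],
    [0,0,0],
    [0,0,0],
    [0,0,0],
    [0,0,0],
    [0,0,0],
    [0,0,0]
  ],
  "rotation": [
    [0,0,0],
    [0,0,0],
    [0,0,0],
    [0,0,0],
    [0,0,0],
    [0,0,0],
    [0,0,0],
    [0,0,0],
    [0,0,0],
    [0,0,0]
  ],
  "hand": [1,1,1,0.75,0.45,0.4,0.35,0.35,0.35,0.35],
  "newtons": 20
}}

```text
clock: 50.6
eef_pos: [444.8, 81.8, 19.4]
eef_rot: [3.141, -0.0, 1.459]
wrist_force: [-1.4, -0.5, 6.5]
finger_gap: 44.2
finger_force: 20.0
```

Call:
{"name": "move_arm", "arguments": {
  "dp": [
    [0,0,0],
    [0,0,5],
    [0,0,20],
    [0,0,30],
    [0,0,30],
    [0,0,10],
    [0,0,0],
    [0,0,0]
  ],
  "rotation": [
    [0,0,0],
    [0,0,0],
    [0,0,0],
    [0,0,0],
    [0,0,0],
    [0,0,0],
    [0,0,0],
    [0,0,0]
  ],
  "hand": [0.35,0.35,0.35,0.35,0.35,0.35,0.35,0.35]
}}

```text
clock: 51.6
eef_pos: [443.9, 81.8, 112.8]
eef_rot: [-3.14, 0.0, 1.459]
wrist_force: [0.2, -0.1, -0.8]
finger_gap: 44.3
finger_force: 20.0
```

```bash
python3 held.py g
```

```text
51.6 [443.9478602   81.75020681 112.84650072] 44.31477445260323 19.999898368914728
[613.6 113.6] [56, 41, 2043] [129.1  59.1  28. ]
[319.  270.6] [53, 48, 2026] [-0.2  0.6 28. ]
```

Call:
{"name": "move_arm", "arguments": {
  "dp": [
    [35,-13.5,0],
    [35,-13.5,0],
    [35,-13.5,0],
    [35,-13.5,0],
    [35.4,-13.9,0],
    [0,0,0],
    [0,0,-20],
    [0,0,-20],
    [0,0,-20],
    [0,0,0]
  ],
  "rotation": [
    [0,0,0],
    [0,0,0],
    [0,0,0],
    [0,0,0],
    [0,0,0],
    [0,0,0],
    [0,0,0],
    [0,0,0],
    [0,0,0],
    [0,0,0]
  ],
  "hand": [0.35,0.35,0.35,0.35,0.35,0.35,0.35,0.35,0.35,0.35]
}}

```text
clock: 52.9
eef_pos: [618.7, 14.1, 51.9]
eef_rot: [-3.138, 0.0, 1.459]
wrist_force: [0.6, -1.0, -0.3]
finger_gap: 44.5
finger_force: 20.0
```

Call:
{"name": "move_arm", "arguments": {
  "dp": [
    [0,0,0],
    [0,0,0]
  ],
  "rotation": [
    [0,0,0],
    [0,0,0]
  ],
  "hand": [0.35,0.35]
}}

```text
clock: 53.15
eef_pos: [620.3, 13.9, 54.8]
eef_rot: [3.14, -0.0, 1.459]
wrist_force: [0.3, 0.1, -1.7]
finger_gap: 44.2
finger_force: 20.0
```

Call:
{"name": "move_arm", "arguments": {
  "dp": [
    [-0.6,0,-8],
    [0,0,-8],
    [0,0,-3.2],
    [0,0,0],
    [0,0,0]
  ],
  "rotation": [
    [0,0,0],
    [0,0,0],
    [0,0,0],
    [0,0,0],
    [0,0,0]
  ],
  "hand": [0.35,0.35,0.35,0.35,0.35]
}}

```text
clock: 53.78
eef_pos: [619.2, 13.9, 34.9]
eef_rot: [-3.141, 0.0, 1.459]
wrist_force: [-3.0, 0.0, 5.1]
finger_gap: 44.3
finger_force: 20.0
```

Call:
{"name": "move_arm", "arguments": {
  "dp": [
    [0,0,0],
    [0,0,0],
    [0,0,0],
    [0,0,0],
    [0,0,0],
    [0,0,10],
    [0,0,25],
    [0,0,30],
    [0,0,15],
    [0,0,0]
  ],
  "rotation": [
    [0,0,0],
    [0,0,0],
    [0,0,0],
    [0,0,0],
    [0,0,0],
    [0,0,0],
    [0,0,0],
    [0,0,0],
    [0,0,0],
    [0,0,0]
  ],
  "hand": [0.35,0.75,0.75,0.75,0.75,0.75,0.75,0.8,1,1]
}}

```text
clock: 55.02
eef_pos: [619.6, 13.9, 115.6]
eef_rot: [3.14, -0.0, 1.459]
wrist_force: [0.7, -0.2, -1.5]
finger_gap: 91.1
finger_force: 0.0
```

Call:
{"name": "move_arm", "arguments": {
  "dp": [
    [-15,0,30],
    [-20,0,40],
    [-20,0,40],
    [-15,0,20],
    [0,0,0],
    [0,0,0]
  ],
  "rotation": [
    [0,0,0],
    [0,0,0],
    [0,0,0],
    [0,0,0],
    [0,0,0],
    [0,0,0]
  ],
  "hand": [1,1,1,1,1,1]
}}

```text
clock: 55.78
eef_pos: [549.3, 13.9, 242.9]
eef_rot: [-3.139, 0.0, 1.459]
wrist_force: [-0.5, 0.3, -0.5]
finger_gap: 94.2
finger_force: 0.0
```

Run:
```python
from h import *
s=manip.read_state();print(s['clock'],s['eef_pos'])
for n in('wrist','top','scene'):
  c=snap(n,'f_%s.png'%n)
  for k in 'gr':
    for q in blobs(c,k,40)[0]:
      p=ray(c,*q[0],61.5)
      if 560<p[0]<670 and -300<p[1]<160: print(n,k,q[0],q[1][2:],p.round(1))
w=cv2.imread('pics/f_wrist.png'); t=cv2.imread('pics/f_scene.png')[160:280,240:400]
cv2.imwrite('pics/f_both.png',np.hstack([cv2.resize(w[:,190:450],None,fx=1.5,fy=1.5)[:, :400],cv2.resize(t,(400,300)).copy() if 0 else cv2.copyMakeBorder(cv2.resize(t,(400,300)),0,300,0,0,cv2.BORDER_CONSTANT)]))
```

```text
55.775 [549.27935275  13.93042288 242.94965206]
wrist g [398.7  39.5] [32, 30, 793] [637.2 132.1  61.5]
wrist g [386.5 165.3] [24, 24, 457] [618.9  13.3  61.5]
wrist g [383.7 217.3] [23, 22, 403] [612.5 -43.5  61.5]
wrist r [367.8 267.6] [57, 92, 1380] [ 591.1 -101.7   61.5]
wrist r [380.6 282.9] [22, 21, 354] [ 604.2 -122.7   61.5]
wrist r [394.  308.2] [16, 44, 334] [ 617.7 -157.6   61.5]
wrist r [373.5 325.4] [22, 17, 306] [ 592.3 -178.5   61.5]
wrist r [377.3 381.5] [39, 24, 500] [ 591.4 -261.1   61.5]
top r [374.6 198.8] [67, 28, 787] [ 587.7 -184.    61.5]
top r [350.9 192.9] [9, 9, 65] [ 604.4 -124.4   61.5]
top r [373.1 197. ] [9, 9, 66] [ 592.4 -180.5   61.5]
scene g [282.6 172.4] [8, 12, 77] [643.8 143.6  61.5]
scene r [334.8 218.4] [9, 6, 44] [ 603.4 -125.    61.5]
scene r [346.6 230.2] [10, 7, 49] [ 591.6 -180.7   61.5]
scene r [362.  243.2] [25, 23, 289] [ 583.8 -242.6   61.5]
```

View pics/f_both.png

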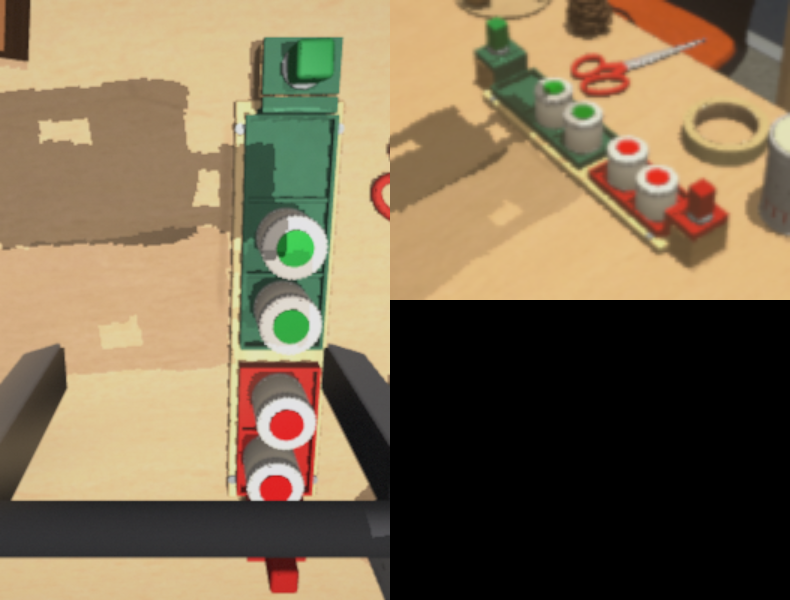

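All four jars are in nests and both drifts are home. The -y red jar was shifted about 6 mm towards the tray wall after I placed it. It is still upright, with three views agreeing on its height, but I will re-centre it with a light squeeze.

Call:
{"name": "move_arm", "arguments": {
  "dp": [
    [10,-39,0],
    [10,-39,0],
    [10,-39,0],
    [10,-39,0],
    [9,-38.5,0],
    [0,0,-40],
    [0,0,-40],
    [0,0,-40],
    [0,0,0],
    [0,0,0]
  ],
  "rotation": [
    [0,0,0],
    [0,0,0],
    [0,0,0],
    [0,0,0],
    [0,0,0],
    [0,0,0],
    [0,0,0],
    [0,0,0],
    [0,0,0],
    [0,0,0]
  ],
  "hand": [1,1,1,1,1,1,1,1,1,1],
  "newtons": 5
}}

```text
clock: 57.18
eef_pos: [598.9, -180.8, 126.1]
eef_rot: [3.14, 0.0, 1.459]
wrist_force: [-1.1, -0.2, 0.9]
finger_gap: 94.0
finger_force: 0.0
```

Run:
```python
from h import *
s=manip.read_state();print(s['clock'],s['eef_pos'])
c=snap('wrist','g.png')
for q in blobs(c,'r',100)[0]: print(q[0],q[1][2:],ray(c,*q[0],61.5).round(1))
```

```text
57.175 [ 598.93104554 -180.80952655  126.13118968]
[319.8 201.2] [87, 237, 9629] [ 600.  -175.5   61.5]
[317.5 127. ] [38, 39, 1156] [ 604.2 -123.    61.5]
[309.5 206.7] [36, 34, 957] [ 592.1 -178.8   61.5]
```

Jar at x = 592, clear of the finger's inner face at 552. I descend to z ≈ 36 and close gently, then release.

Call:
{"name": "move_arm", "arguments": {
  "dp": [
    [-0.7,0.5,-30],
    [0,0,-30],
    [0,0,-20],
    [0,0,-9],
    [0,0,0],
    [0,0,0],
    [0,0,0],
    [0,0,0],
    [0,0,0],
    [0,0,0]
  ],
  "rotation": [
    [0,0,0],
    [0,0,0],
    [0,0,0],
    [0,0,0],
    [0,0,0],
    [0,0,0],
    [0,0,0],
    [0,0,0],
    [0,0,0],
    [0,0,0]
  ],
  "hand": [1,1,1,1,0.85,0.75,0.65,0.55,0.47,0.47]
}}

```text
clock: 58.48
eef_pos: [597.5, -180.1, 35.9]
eef_rot: [-3.141, 0.0, 1.459]
wrist_force: [-1.3, -0.5, 1.6]
finger_gap: 44.7
finger_force: 5.0
```

Call:
{"name": "move_arm", "arguments": {
  "dp": [
    [0,0,0],
    [0,0,0],
    [0,0,0],
    [0,0,0],
    [0,0,10],
    [0,0,25],
    [0,0,35],
    [0,0,40],
    [0,0,0],
    [0,0,0]
  ],
  "rotation": [
    [0,0,0],
    [0,0,0],
    [0,0,0],
    [0,0,0],
    [0,0,0],
    [0,0,0],
    [0,0,0],
    [0,0,0],
    [0,0,0],
    [0,0,0]
  ],
  "hand": [0.5,0.65,0.75,0.8,0.8,0.8,0.9,1,1,1]
}}

```text
clock: 59.72
eef_pos: [597.3, -180.0, 145.5]
eef_rot: [-3.141, -0.0, 1.459]
wrist_force: [0.1, -0.4, -1.7]
finger_gap: 94.1
finger_force: 0.0
```

Run:
```python
from h import *
s=manip.read_state();print(s['clock'],s['eef_pos'])
for n in('wrist','scene'):
  c=snap(n,'g2%s.png'%n)
  for k in 'gr':
    for q in blobs(c,k,40)[0]:
      p=ray(c,*q[0],61.5)
      if 560<p[0]<670 and -300<p[1]<160: print(n,k,q[0],q[1][2:],p.round(1))
```

```text
59.725 [ 597.32592145 -179.97914912  145.49955075]
wrist g [319.1  10.7] [38, 26, 804] [611.9 -47.7  61.5]
wrist r [319.7 194. ] [82, 221, 8528] [ 598.2 -175.    61.5]
wrist r [320.1 125.2] [35, 36, 991] [ 604.3 -123.    61.5]
wrist r [319.1 199.7] [33, 32, 832] [ 597.2 -179.5   61.5]
scene g [282.7 172.4] [8, 12, 78] [644.  143.3  61.5]
scene r [320.8 190.3] [17, 16, 116] [665.3  -6.3  61.5]
scene r [334.7 218.5] [9, 6, 44] [ 602.9 -125.1   61.5]
scene r [352.1 242.1] [55, 30, 478] [ 568.3 -222.    61.5]
scene r [348.  229.5] [9, 6, 50] [ 596.3 -181.4   61.5]
```

```bash
python3 -c "
from cell import manip
print(manip.sign_off())"
```

```text
the job is handed in; nothing more can be done
None
```

The job is handed in at about 60 s: both drifts were pressed fully home before any jar was placed, and the two green-dot and two red-dot jars found stand in nests of their own trays; one red jar shifted 6 mm within its nest and I re-centred it, and nothing I did touched the tin, tape or stapler, though I did not re-measure those three at the end.

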